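# Release the disk tray, send it home and shim its case level

## Task

The disk tray is locked out on its slides: press down the release lever at its front and push the tray fully home into its case. Then push the wedge, tapered tip first, under the middle of the case's front edge until the case sits level, and leave it standing on the wedge. Leave the other things on the cart where they are.

Things in the scene. Friction and masses are not known exactly. Their poses are not given: they have to be found in the camera images.
- front_edge (a point): Point on the cart top straight below the middle of the grey case's lower front edge. x points level into the case (the way tray and wedge go in), y left, z up. Case fixed, 240 mm deep, 280 wide, top 124 mm up and bare. The lower front edge is 14 mm above the cart top while leaning, 24 mm when level. Beneath are two steel stubs, 24 mm thick, 30 mm behind the edge, 110 mm left and right.
- case_lip (a point): Middle of the case's lower front edge, on its underside; x into the case, z along the case's own upright. The case leans about its rear feet, 220 mm behind: as found 0.045 rad front down (front feet gone), this point 14 mm high; level at 24 mm. About 9 N up here lifts it with the tray home; a push of up to about 20 N drives the wedge in, which then stays by friction.
- tray (a joint): How far the open aluminium disk tray is pulled out, in m: 0 fully home, about 0.148 as found, locked out. Sliding friction about 2 N. Tray's front panel: 272 mm wide, 80 mm tall, 10 mm thick; at home its back rests on the case's front.
- tray_front (a point): Middle of the upper rim of the tray's front panel, on its outer face. x axis points into the case along the slides (leaning with the case), y to the left. The panel reaches 80 mm down from here.
- tab_top (a point): The place to press: top of the lever's steel thumb tab, sticking out 50 mm from the panel's outer face near its right end (seen from the robot), 107 mm right of the middle, 27 mm below the panel's rim. Tab 36 mm wide, 6 mm thick; this point is 27 mm out from the panel. It moves with lever and tray; its x axis, at lever 0, points in along the slides.
- lever (a joint): Release lever, a sprung rocker: 0 up (locked), 0.16 rad at its lower stop; the tab point sinks 18 mm over that. About 4 N starts it, 7 N reaches the stop. Past 0.11 rad its pawl clears the stop block. Hold it down for the first 30 mm of the tray's way in; then it may spring up and the tray runs freely. Unpressed, the tray cannot go in.
- wedge_center (a point): Centre of the loose wooden wedge (170 x 50 mm, 110 g), 12 mm above its underside. x points to the thin tip, 85 mm away, 5 mm tall. The top rises over 95 mm from the tip to 24 mm, then is flat for 75 mm to the heel at x = -85 mm. The case is level once the flat part is under its edge (centre 10 mm past it). Starts left or right in front of the case, tip roughly away from the robot.
- screwdriver: Screwdriver, 190 mm, yellow handle; to be left alone. Lies on the other side from the wedge.
- canister: Aluminium screw-top canister with knurled cap, 78 mm diameter, 102 mm tall; leave alone.
- flip_box: Clear acrylic disk flip box, 125 x 105 x 98 mm; leave alone.
- mount_rail: Steel drive mounting rail, 150 x 26 x 20 mm channel; leave alone.
- bumper_foot: Squat grey rubber bumper foot, 60 mm diameter, 20 mm tall; leave alone.
Not all that is in view belongs to the job. Of the things that look like the part that bears wedge_center, the middle-sized one is meant.

How it is judged:
On the way, in this order (a step that is already met when the one before it is completed fails the run):
1. the release lever is pressed down while the tray is still locked out (value of joint lever above 0.09 rad and value of joint tray above 0.13 m).
2. the tray is fully home, the case still leaning (value of joint tray below 0.004 m and angle between case_lip's own z axis and vertical above 0.02 rad), for 0.2 s.
3. the wedge is under the front edge and the case is level (angle between case_lip's own z axis and vertical below 0.008 rad and x of wedge_center in the frame of front_edge above -0.01 m), for 0.2 s.
At the end, for the whole second after the job is handed in: Tray home within 6 mm, lever sprung up, case level within 0.008 rad (2 mm at its front) and standing on the wedge, which lies flat on the cart, its centre at most 10 mm short of the front edge and within 90 mm of the edge's middle; all at rest (all of step 3 and value of joint tray below 0.006 m and value of joint lever below 0.03 rad and x of wedge_center in the frame of front_edge below 0.15 m and y of wedge_center in the frame of front_edge between -0.09 and 0.09 m and angle between wedge_center's own z axis and vertical below 0.05 rad and velocity of joint tray below 0.01 m/s); the robot touches nothing.
It fails at once if a bystander is moved by more than 40 mm (distance of any of screwdriver, canister, flip_box, mount_rail, bumper_foot from where it was at the start of the episode above 0.04 m).
It also fails if it takes over 72 s, if anything falls off the work surface, if the arm or the gripper's body presses on something with over 40 N, if the wrist force passes 120 N, or if a joint passes its speed limit or range.

## Robot

A 6-joint arm with a two-finger parallel gripper is mounted at the origin on the work surface. World frame = base frame: x ahead of the robot, y to its left, z up, the work surface at z = 0. Lengths are in m, angles in rad, forces in N, time in s.
With the tool pointing down it reaches from about 0.25 to 0.85 m from the base axis. Payload 12.5 kg.
Tool frame: the origin (TCP) lies between the finger pads; the fingertips stand 19 mm ahead of it and the grasp point (between the pads) is the TCP; z points along the fingers, x is the direction in which the jaws open and shut, and the axes are right-handed (so a half turn about z gives the same grasp; the last joint's range is limited). The gripper opens to 93 mm and grips with 3 to 60 N. Pads are 15 mm wide; open, the fingers measure 128 mm over their backs; the gripper's body (75 mm by 188 mm) begins 65 mm behind the grasp point.
Start: joints at [-1.333, 0.351, 1.652, -0, 1.139, -0.085], TCP at [0.174, -0.522, 0.238] pointing down, gripper open.
Joint ranges: [-2.75, 2.75], [-0.79, 2.1], [0.01, 2.65], [-1.57, 4.71], [0.07, 3.14], [-2.87, 2.87]. Speed limits (rad/s): [2.22, 2.22, 2.79, 3.14, 3.14, 3.14].

## Interface

Orientations are given as a rotation vector (axis times angle).
In Python, from bench import r, cams, job gives the robot as it stands.
- The arm moves only by the tool step_arm, never from a script. Its argument "motion" is a list that holds one entry, the list of rows, each a list of 5 numbers: the closure, from 0 (fully open) to 1 (shut), then the shift along the tool's x, y, z in m, then the turn about the tool's z in degrees. A call has 1 to 10 rows; each row is the pose to reach, as a shift and turn from the pose measured when the call began, along the tool's axes at that moment; what a row does not reach only later rows make up. A row lasts 1/12 s, in which the tool goes at most 41.7 mm and 7.16 degrees, less where a joint would pass 70% of its speed; a pose out of reach is approached as far as the arm can. A call with a gripper value outside its range is refused whole. The fingers move at their own pace and stop on an object; "force" is the grip in N (left out, the last holds). Time passes only in rows, so rows that repeat a pose let the fingers close. It gives the time, the measured TCP pose, the force and the opening at its end, in the units of the state.
- r.get_obs(): the state, without advancing time (a new reading comes with each control period).
- cams.snapshot(name): name is "scene" or "top"; returns a dict with "frame" (480x640x3 uint8, blue, green, red), "camera_matrix" (3x3 intrinsics, pixels), "R" (3x3) and "t" (3): a world point X has camera coordinates R X + t. Camera axes: x right, y down, z forward; pixel columns grow to the right and rows downward; lengths in m; the calibration is good to about 2 mm. A picture is of the moment at which its call begins. There is no depth.
- job.finish_job(): hands the job in, once; it reports no verdict.
The state is a dict: "time_s": time; "joint_pos": joint angles; "qvel": joint speeds; "joint_efforts": joint torques, N m; "position": TCP position; "eef_rot": TCP orientation; "wrist_force": force on the tool from outside, world axes, zero at the start; "moment": the same for the moment, N m; "grip_width": finger opening in m.
Only numpy, scipy, OpenCV 4.12 (cv2) and the standard library are available. Lean on these libraries where they do the work, as an engineer would, in place of code of your own. Each camera call takes 0.05 s, during which the arm holds its last target.

## Working session

There is one attempt and no reset: what is moved stays moved. The work goes in short steps, Python scripts to look and compute and a tool call to move; the robot and the scene stay as the last step left them, time stands still between calls to the robot, and variables do not carry over. Pictures are saved under pics/ and viewed, and the job is handed in when it is done.

Besides the shell and the picture viewer there is one more tool, called after ">>>" in YAML: its name, and indented under it one key for each argument. step_arm: Moves the arm, as the interface text tells. Its arguments: {"type":"object","properties":{"motion":{"type":"array","items":{"type":"array","items":{"type":"array","items":{"type":"number"}}}},"force":{"type":"number"}},"required":["motion"]}

```bash
mkdir -p pics; ls
cat > h.py <<'E'
import numpy as np, cv2
from bench import r,cams,job
def snap(n,f):
    s=cams.snapshot(n); cv2.imwrite('pics/'+f,s['frame']); 
    np.savez('pics/'+f+'.npz',K=s['camera_matrix'],R=s['R'],t=s['t']); return s
def P(X,s):
    c=s['R']@np.array(X,float)+s['t']; p=s['K']@c; return p[:2]/p[2]
def ray(uv,s):
    d=s['R'].T@np.linalg.inv(s['K'])@np.array([uv[0],uv[1],1.]); o=-s['R'].T@s['t']; return o,d/np.linalg.norm(d)
def onz(uv,s,z):
    o,d=ray(uv,s); return o+d*(z-o[2])/d[2]
def tri(uv1,s1,uv2,s2):
    o1,d1=ray(uv1,s1);o2,d2=ray(uv2,s2)
    A=np.stack([d1,-d2],1); k=np.linalg.lstsq(A,o2-o1,rcond=None)[0]
    a=o1+k[0]*d1;b=o2+k[1]*d2; return (a+b)/2,np.linalg.norm(a-b)
def L(f): return dict(np.load('pics/'+f+'.npz'))
def crop(f,x0,y0,w,h,k,out):
    im=cv2.imread('pics/'+f)[y0:y0+h,x0:x0+w]; cv2.imwrite('pics/'+out,cv2.resize(im,None,fx=k,fy=k,interpolation=cv2.INTER_CUBIC))
E
python3 - <<'E'
from h import *
for n in('scene','top'):
    s=snap(n,n+'0.png'); print(n,s['camera_matrix'].round(1).tolist(),(-s['R'].T@s['t']).round(3),s['R'].round(3).tolist())
print(r.get_obs())
E
```

```text
pics
scene [[500.1, 0.0, 319.0], [0.0, 500.1, 236.3], [0.0, 0.0, 1.0]] [ 1.02  -0.741  1.168] [[0.826, 0.564, -0.001], [0.424, -0.622, -0.658], [-0.372, 0.543, -0.753]]
top [[548.0, 0.0, 324.8], [0.0, 548.0, 229.1], [0.0, 0.0, 1.0]] [ 0.366 -0.002  1.437] [[-0.028, -1.0, -0.007], [-0.994, 0.029, -0.108], [0.109, 0.004, -0.994]]
{'time_s': 0.1, 'joint_pos': array([-1.33261301e+00,  3.51134802e-01,  1.65231893e+00,  7.17465758e-06,
        1.13910381e+00, -8.46066849e-02]), 'qvel': array([-0.00013609, -0.00176155, -0.00157945,  0.0010475 ,  0.00074344,
       -0.00017275]), 'joint_efforts': array([ 7.05068232e-04, -4.98024023e+01, -2.85702932e+01,  7.00076460e-02,
        2.39687122e-02, -5.66858841e-05]), 'position': array([ 0.17442556, -0.52132221,  0.23719695]), 'eef_rot': array([-2.54903031e+00,  1.83523065e+00,  1.14388204e-03]), 'wrist_force': array([-0.11126686, -0.40308671,  0.52621614]), 'moment': array([-0.0056244 , -0.03116372, -0.00018759]), 'grip_width': 0.0928250493634648}
```

```bash
ls pics
```

```text
scene0.png
scene0.png.npz
top0.png
top0.png.npz
```

View pics/scene0.png

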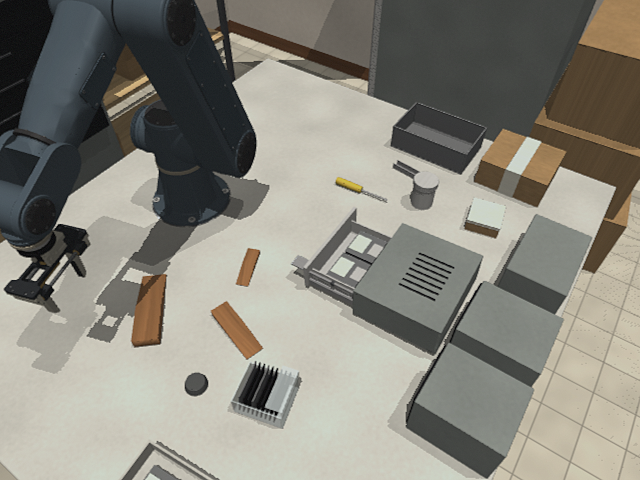

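View pics/top0.png

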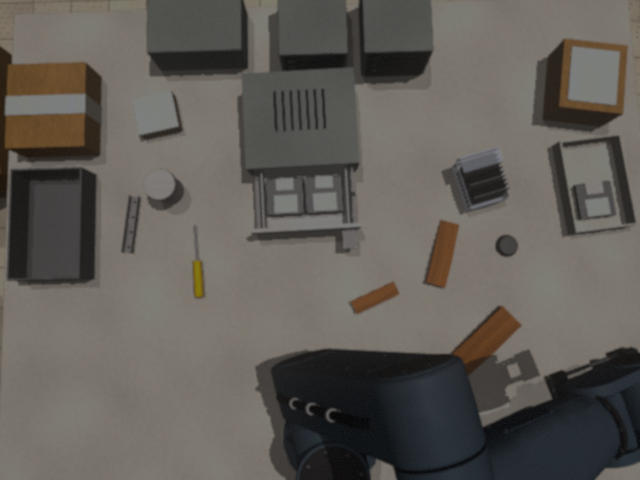

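Both views show the case with its tray out (top view 300,120 and 305,205) and the tab at about (348,240). There are three wedge-like pieces in the top view: small (374,297), middle (442,254) and large (487,338). The middle-sized one at (442,254), scene (237,330), should be the one meant. I'll confirm it by length in enlarged crops.

Run:
```python
from h import *
crop('top0.png',340,210,190,150,4,'c_top.png')
crop('scene0.png',120,230,200,150,4,'c_sc.png')
crop('top0.png',235,150,135,110,6,'c_tray.png')
crop('scene0.png',285,200,200,150,4,'c_trays.png')
```

```text
(no output)
```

View pics/c_top.png

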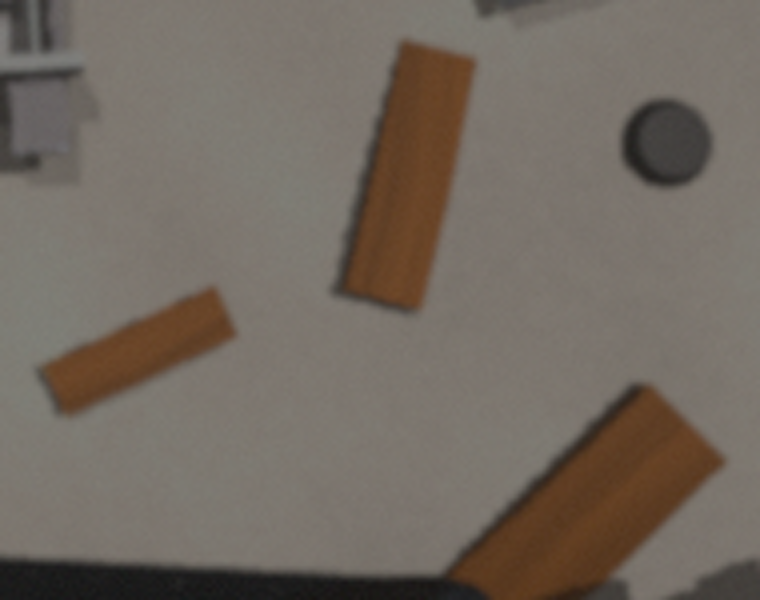

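View pics/c_sc.png

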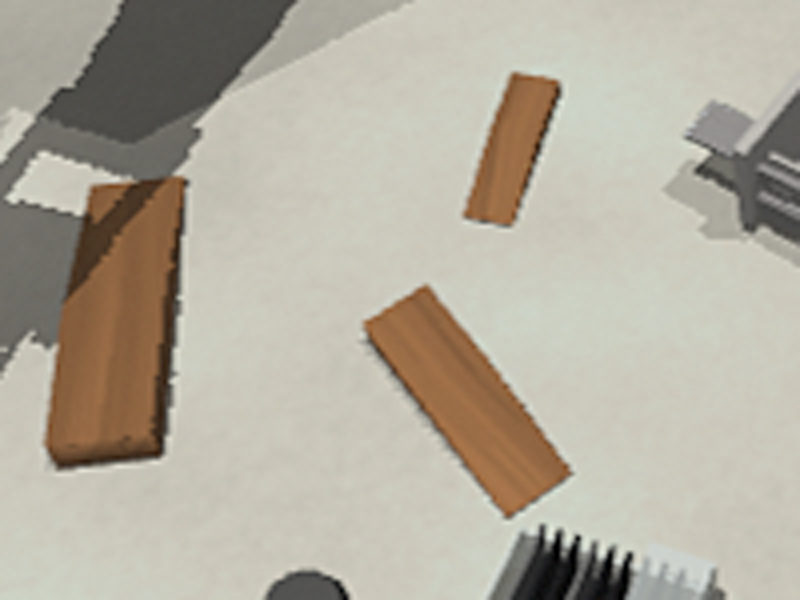

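View pics/c_tray.png

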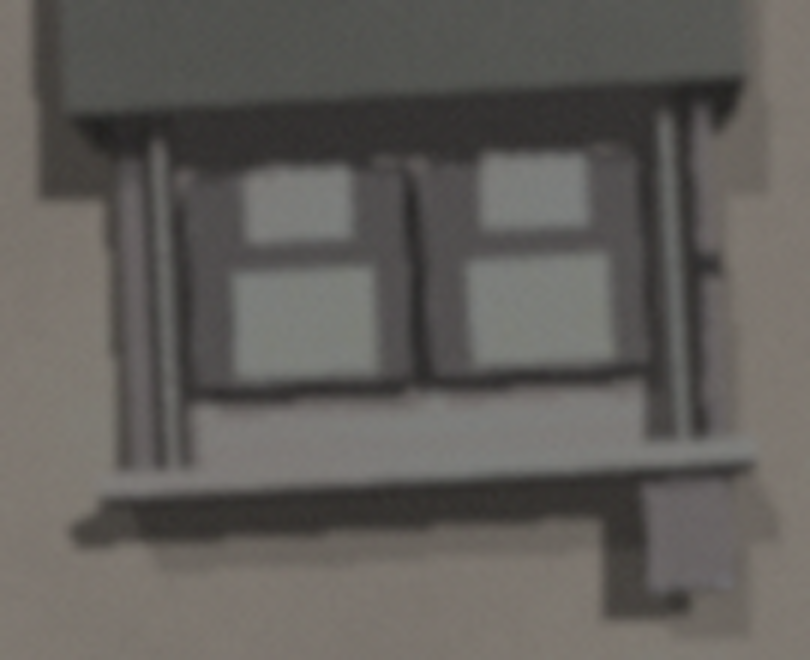

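View pics/c_trays.png

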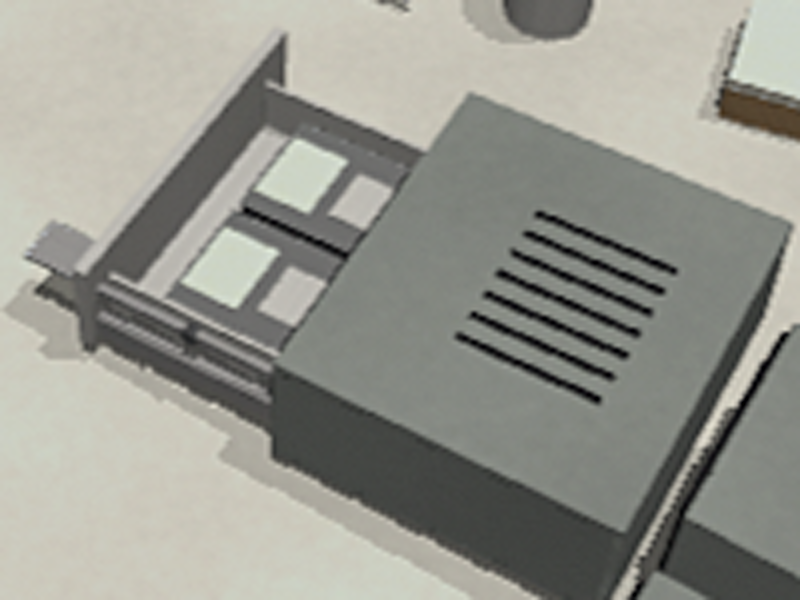

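Run:
```python
from h import *
T=L('top0.png');S=L('scene0.png')
def t(n,a,b): 
    x,e=tri(a,T,b,S); print(n,x.round(4),round(e,4)); return x
c=lambda p,o,k:(o[0]+(p[0])/k,o[1]+p[1]/k)
ct=lambda x,y:c((x,y),(340,210),4); cs=lambda x,y:c((x,y),(120,230),4)
tt=lambda x,y:c((x,y),(235,150),6); ts=lambda x,y:c((x,y),(285,200),4)
rl=t('rimL',tt(102,502),ts(283,33)); rr=t('rimR',tt(752,465),ts(85,275)); d=rl-rr; print(np.linalg.norm(d),(rl+rr)/2,'yaw',np.degrees(np.arctan2(-d[0],d[1])))
a=t('tabR',tt(733,587),ts(25,255)); b=t('tabL',tt(650,592),ts(55,222)); print(np.linalg.norm(a-b))
t('caseTopFL',tt(75,115),ts(280,375) if 0 else ts(470,93)) 
t('caseTopFR',tt(745,82),ts(275,372))
t('caseTopBR',(355.5,70),ts(625,530))
w=[t('heelL',ct(343,290),cs(427,287)),t('heelR',ct(418,310),cs(365,325)),t('tipR',ct(475,60),cs(508,517)),t('tipL',ct(402,40),cs(572,472))]
m=lambda i,j:(w[i]+w[j])/2
ax=m(2,3)-m(0,1);print('len',np.linalg.norm(ax),'wid',np.linalg.norm(w[0]-w[1]),'ctr',m(0,1)/2+m(2,3)/2,'yaw',np.degrees(np.arctan2(ax[1],ax[0])))
# others lens
s0=onz(ct(55,392),T,.02);s1=onz(ct(226,312),T,.01);print('small',np.linalg.norm(s0-s1))
l=[onz(cs(*p),S,z) for p,z in(((137,182),.02),((108,452),.03))];print('large',np.linalg.norm(l[0]-l[1]), l)
for n,p in (('foot',(506,245)),('flip',(470,200)),('sd tip',(196,228)),('sd h',(198,296)),('small',(374,297))): print(n,onz(p,T,.02).round(3))
```

```text
rimL [0.5118 0.1876 0.0889] 0.0108
rimR [ 0.5195 -0.0809  0.0861] 0.0106
0.26871836817225814 [0.51566173 0.05334933 0.08747338] yaw 1.6338245799916775
tabR [ 0.4679 -0.0749  0.0651] 0.0031
tabL [ 0.4673 -0.0396  0.0652] 0.0046
0.03522137947762286
caseTopFL [0.6672 0.1915 0.1142] 0.0062
caseTopFR [ 0.6752 -0.0844  0.1022] 0.0054
caseTopBR [ 0.9107 -0.0805  0.1249] 0.0122
heelL [ 0.3764 -0.2512  0.0168] 0.002
heelR [ 0.3624 -0.2984  0.0176] 0.0024
tipR [ 5.253e-01 -3.478e-01 -2.000e-04] 0.0034
tipL [ 0.5397 -0.3002  0.0012] 0.0033
len 0.17117451044123477 wid 0.04925050416479532 ctr [ 0.45096242 -0.29940777  0.00884564] yaw -16.786890132316856
small 0.12277572692817693
large 0.22362954819197314 [array([ 0.14878808, -0.30091124,  0.02      ]), array([ 0.29987806, -0.46547731,  0.03      ])]
foot [ 0.466 -0.463  0.02 ]
flip [ 0.587 -0.377  0.02 ]
sd tip [0.534 0.34  0.02 ]
sd h [0.358 0.335 0.02 ]
small [ 0.342 -0.117  0.02 ]
```

Lengths come out at 123, 171 and 224 mm. The 171 mm one at (442,254) matches the 170 x 50 description, and its tip points away from the robot at yaw -17°. I'll do the lever first: close the jaws, turn to align with the panel, and move over the tab.

```bash
cat >> h.py <<'E'
from scipy.spatial.transform import Rotation as Ro
def go(x,y,z,xang=None):
    o=r.get_obs();R=Ro.from_rotvec(o['eef_rot']).as_matrix();p=o['position']
    d=R.T@(np.array([x,y,z])-p); a=np.degrees(np.arctan2(R[1,0],R[0,0]))
    print('t',o['time_s'],'p',p.round(4),'shift',d.round(4),'dist',np.linalg.norm(d).round(3),'xang',a.round(2),'turn',None if xang is None else round((a-xang+180)%360-180,2),'F',o['wrist_force'].round(1),'w',round(o['grip_width'],4),'tz',R[:,2].round(3))
E
python3 -c "
from h import *
go(.497,-.055,.15,-88.4)"
```

```text
t 0.1 p [ 0.1744 -0.5213  0.2372] shift [-0.3398 -0.4538  0.0876] dist 0.574 xang -71.51 turn 16.89 F [-0.1 -0.4  0.5] w 0.0928 tz [-0.     0.001 -1.   ]
```

>>> step_arm:
  motion:
    - [[1, -0.34, -0.454, 0.02, 17], [1, -0.34, -0.454, 0.02, 17], [1, -0.34, -0.454, 0.02, 17], [1, -0.34, -0.454, 0.02, 17], [1, -0.34, -0.454, 0.04, 17], [1, -0.34, -0.454, 0.04, 17], [1, -0.34, -0.454, 0.06, 17], [1, -0.34, -0.454, 0.08, 17], [1, -0.34, -0.454, 0.088, 17], [1, -0.34, -0.454, 0.088, 17]]
  force: 20

```text
time_s: 0.93
position: [0.4086, -0.182, 0.189]
eef_rot: [-2.25, 2.192, 0.001]
wrist_force: [1.8, -0.9, -0.4]
grip_width: 0.0306
```

```bash
python3 -c "
from h import *
go(.497,-.055,.09,-88.4)"
```

```text
t 0.9333 p [ 0.4086 -0.182   0.189 ] shift [-0.1246 -0.0917  0.0991] dist 0.184 xang -88.51 turn -0.11 F [ 1.8 -0.9 -0.4] w 0.0306 tz [ 0.     0.001 -1.   ]
```

>>> step_arm:
  motion:
    - [[1, -0.125, -0.092, 0.04, 0], [1, -0.125, -0.092, 0.05, 0], [1, -0.125, -0.092, 0.06, 0], [1, -0.125, -0.092, 0.07, 0], [1, -0.125, -0.092, 0.089, 0], [1, -0.125, -0.092, 0.089, 0], [1, -0.125, -0.092, 0.089, 0], [1, -0.125, -0.092, 0.089, 0]]

```text
time_s: 1.6
position: [0.4973, -0.0553, 0.101]
eef_rot: [-2.249, 2.193, 0.0]
wrist_force: [0.2, -1.2, 0.3]
grip_width: 0.0002
```

```bash
python3 -c "
from h import *
go(.497,-.055,.065,-88.4)
snap('scene','s1.png');snap('top','t1.png');crop('s1.png',245,180,150,112,5,'s1c.png')"
```

```text
t 1.6 p [ 0.4973 -0.0553  0.101 ] shift [-0.0003  0.0003  0.036 ] dist 0.036 xang -88.55 turn -0.15 F [ 0.2 -1.2  0.3] w 0.0002 tz [ 0.     0.001 -1.   ]
```

View pics/s1c.png

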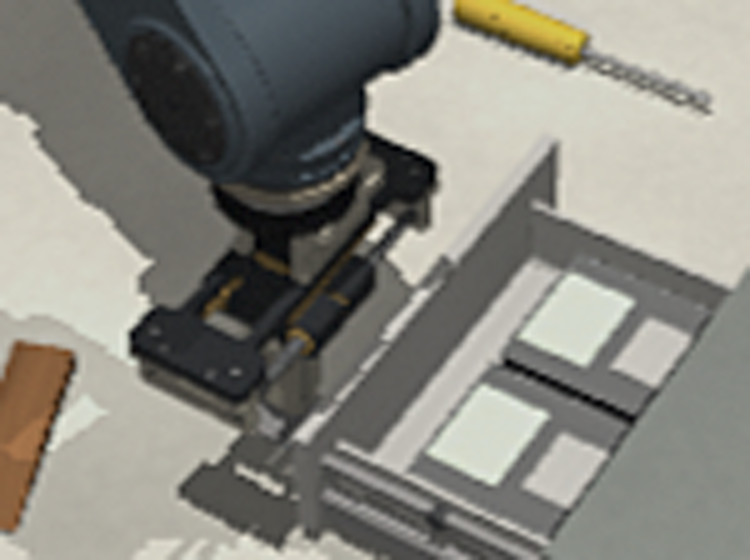

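The closed fingers are above the tab at about (255,430) in the crop, clear of the panel. I'll press down and watch the force.

>>> step_arm:
  motion:
    - [[1, 0, 0, 0.015, 0], [1, 0, 0, 0.02, 0], [1, 0, 0, 0.025, 0], [1, 0, 0, 0.03, 0], [1, 0, 0, 0.03, 0]]

```text
time_s: 2.12
position: [0.4996, -0.0567, 0.0739]
eef_rot: [-2.245, 2.192, -0.009]
wrist_force: [-3.1, -1.8, 24.5]
grip_width: 0.0006
```

```bash
python3 -c "
from h import *
go(.497,-.055,.065,-88.4)
print(r.get_obs()['moment'])
snap('scene','s2.png');snap('top','t2.png');crop('s2.png',270,220,90,68,8,'s2c.png');crop('t2.png',300,190,100,75,8,'t2c.png')"
```

```text
t 2.1167 p [ 0.4996 -0.0567  0.0739] shift [-0.0018  0.0026  0.0088] dist 0.009 xang -88.64 turn -0.24 F [-3.1 -1.8 24.5] w 0.0006 tz [ 0.007 -0.001 -1.   ]
[-0.07408045  0.43590893  0.03827462]
```

View pics/s2c.png

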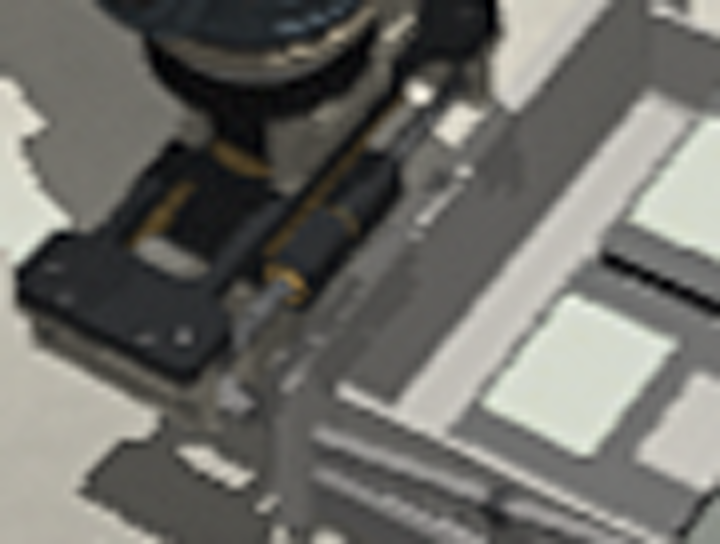

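View pics/t2c.png

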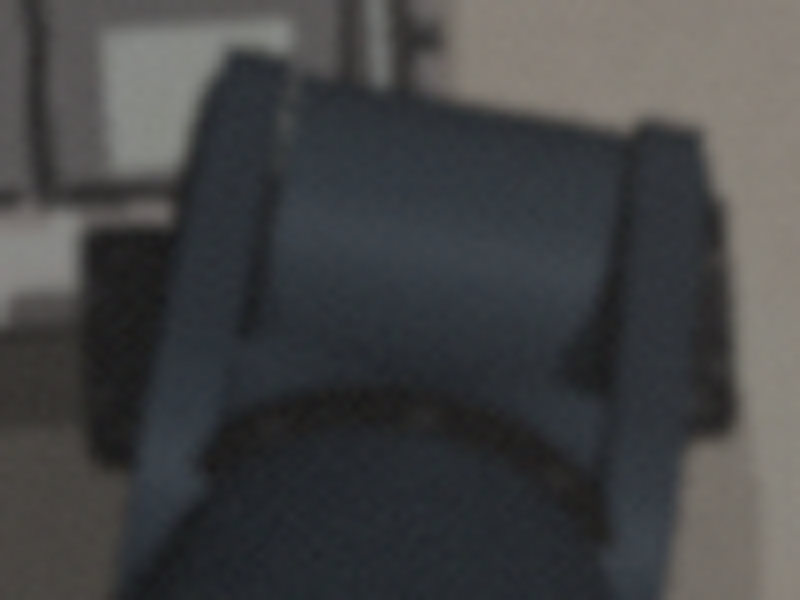

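>>> step_arm:
  motion:
    - [[1, 0, 0, 0, 0], [1, 0, 0, 0, 0]]

```text
time_s: 2.38
position: [0.5002, -0.057, 0.0758]
eef_rot: [-2.242, 2.192, -0.011]
wrist_force: [-0.2, 3.1, 7.4]
grip_width: 0.0006
```

Run:
```python
from h import *
from scipy.optimize import least_squares
T=L('top0.png');S=L('scene0.png')
c=lambda p,o,k:np.array((o[0]+(p[0])/k,o[1]+p[1]/k))
tt=lambda x,y:c((x,y),(235,150),6); ts=lambda x,y:c((x,y),(285,200),4)
# local frame at tray_front: x in (leaning), y left, z up
pts=[((0,.136,0),tt(102,502),ts(275,37)),((0,-.136,0),tt(752,465),ts(78,274)),((.01,.136,0),None,ts(285,33)),
((-.05,-.125,-.027),tt(733,587),ts(25,255)),((-.05,-.089,-.027),tt(650,592),ts(55,222)),
((0,-.136,-.08),None,ts(90,352))]
def f(v,full=False):
    R=Ro.from_euler('ZY',[v[3],-0.045]).as_matrix(); o=v[:3]; e=[]
    for l,a,b in pts:
        X=o+R@np.array(l)
        e+= list((P(X,T)-a)) if a is not None else [0,0]
        e+= list(P(X,S)-b)
    return np.array(e)
s=least_squares(f,[.515,.053,.09,.03],loss='soft_l1');print(s.x,f(s.x).reshape(-1,4).round(1))
R=Ro.from_euler('ZY',[s.x[3],-0.045]).as_matrix()
print('sanity x axis',R[:,0]); print('tab',s.x[:3]+R@np.array([-.027,-.107,-.027]))
```

```text
[0.51319181 0.05172309 0.08981439 0.03219227] [[-1.4 -0.5 -0.6 -1.3]
 [ 0.  -1.  -1.5  0.1]
 [ 0.   0.  -0.2  0.8]
 [-0.6 -0.6 -0.3  1.1]
 [-1.  -0.5 -0.6  0.9]
 [ 0.   0.  -2.7 -1.6]]
sanity x axis [0.99847007 0.03215413 0.04498481]
tab [ 0.49089105 -0.05605054  0.06162713]
```

>>> step_arm:
  motion:
    - [[1, 0, 0, 0.003, 0], [1, 0, 0, 0.006, 0], [1, 0, 0, 0.006, 0], [1, 0, 0, 0.006, 0], [1, 0, 0, 0.006, 0]]

```text
time_s: 2.8
position: [0.5027, -0.0572, 0.0735]
eef_rot: [-2.238, 2.19, -0.019]
wrist_force: [-2.8, 8.6, 34.5]
grip_width: 0.0009
```

>>> step_arm:
  motion:
    - [[1, 0, 0, -0.004, 0], [1, 0, 0, -0.004, 0]]

```text
time_s: 2.97
position: [0.5036, -0.0575, 0.0798]
eef_rot: [-2.236, 2.189, -0.023]
wrist_force: [0.3, 3.6, 7.8]
grip_width: 0.0006
```

```bash
python3 -c "
from h import *
go(.497,-.055,.065,-88.4)
a=snap('scene','s3.png');b=L('scene0.png')
for X in ([.5,-.055,.055],[.5,-.055,.14],[.4917,-.055,.0616],[.52,-.081,.09]): print(P(X,a).round(1))
x=crop('s3.png',270,220,70,60,11,'s3c.png');crop('scene0.png',270,220,70,60,11,'s0c.png')
import cv2
cv2.imwrite('pics/cmp.png',cv2.resize(np.hstack([cv2.imread('pics/s0c.png'),cv2.imread('pics/s3c.png')]),(800,343)))"
```

```text
t 2.9667 p [ 0.5036 -0.0575  0.0798] shift [-0.0027  0.0068  0.0147] dist 0.016 xang -88.8 turn -0.4 F [0.3 3.6 7.8] w 0.0006 tz [ 0.019 -0.001 -1.   ]Traceback (most recent call last):
  File "<string>", line 5, in <module>
    for X in ([.5,-.055,.055],[.5,-.055,.14],[.4917,-.055,.0616],[.52,-.081,.09]): print(P(X,a).round(1))
                                                                                         ~^^^^^
  File "h.py", line 7, in P
    c=s['R']@np.array(X,float)+s['t']; p=s['K']@c; return p[:2]/p[2]
                                         ~^^^^^
KeyError: 'K'
```

```bash
sed -i "s/return s$/return L(f)|{'frame':s['frame']}/" h.py; python3 -c "
from h import *
a=snap('scene','s4.png')
go(.497,-.055,.065,-88.4)
for X in ([.5,-.055,.055],[.5,-.055,.14],[.4917,-.055,.0616],[.52,-.081,.09]): print(P(X,a).round(1))
crop('s4.png',270,220,70,60,11,'s3c.png');crop('scene0.png',270,220,70,60,11,'s0c.png')
cv2.imwrite('pics/cmp.png',cv2.resize(np.hstack([cv2.imread('pics/s0c.png'),cv2.imread('pics/s3c.png')]),(800,343)))"
```

```text
t 3.0667 p [ 0.5036 -0.0575  0.0792] shift [-0.0027  0.0068  0.0141] dist 0.016 xang -88.81 turn -0.41 F [1.2 2.6 6.8] w 0.0004 tz [ 0.019 -0.001 -1.   ]
[304.3 266.5]
[303.5 247.1]
[301.8 263.7]
[304.4 268.2]
```

View pics/cmp.png

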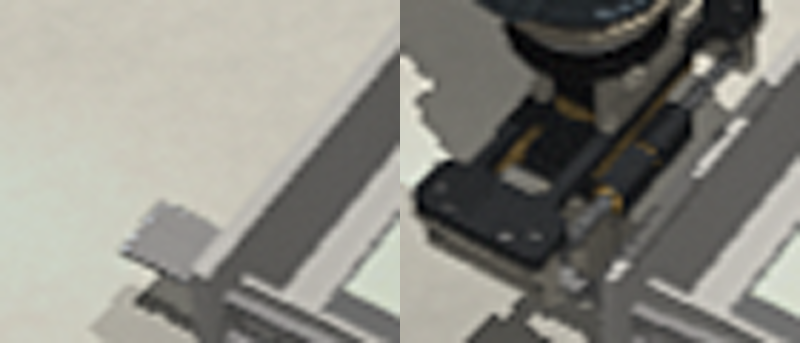

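View pics/s3c.png

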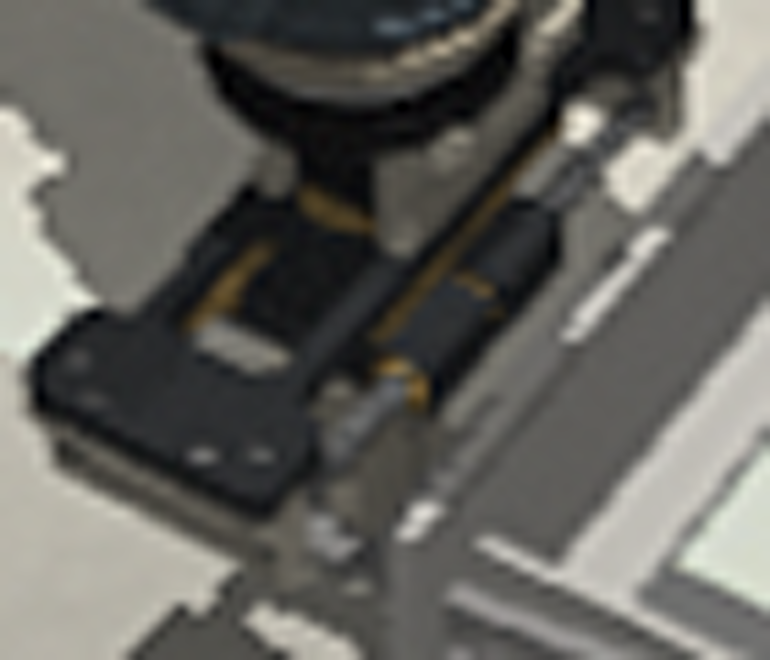

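>>> step_arm:
  motion:
    - [[1, 0, 0.003, -0.003, 0], [1, 0, 0.003, -0.003, 0], [1, 0, 0.003, -0.003, 0]]

```text
time_s: 3.32
position: [0.5004, -0.0579, 0.0826]
eef_rot: [-2.235, 2.19, -0.023]
wrist_force: [-0.1, -0.9, -0.7]
grip_width: 0.0
```

>>> step_arm:
  motion:
    - [[1, 0, 0.003, -0.003, 0], [1, 0, 0.003, -0.003, 0], [1, 0, 0.003, -0.003, 0]]

```text
time_s: 3.57
position: [0.4972, -0.0581, 0.0856]
eef_rot: [-2.235, 2.19, -0.023]
wrist_force: [0.1, 0.4, -0.4]
grip_width: 0.0003
```

>>> step_arm:
  motion:
    - [[1, 0, 0.0, -0.003, 0], [1, 0, 0, -0.003, 0], [1, 0, 0, -0.003, 0]]

```text
time_s: 3.82
position: [0.4972, -0.0581, 0.0888]
eef_rot: [-2.235, 2.19, -0.023]
wrist_force: [-0.2, 0.5, 0.3]
grip_width: 0.0004
```

>>> step_arm:
  motion:
    - [[1, 0, 0.014, 0, 0], [1, 0, 0.014, 0, 0], [1, 0, 0.014, 0.006, 0], [1, 0, 0.014, 0.01, 0], [1, 0, 0.014, 0.013, 0], [1, 0, 0.014, 0.013, 0]]

```text
time_s: 4.32
position: [0.4843, -0.0585, 0.0752]
eef_rot: [-2.234, 2.19, -0.025]
wrist_force: [0.5, 0.6, 6.2]
grip_width: 0.0006
```

>>> step_arm:
  motion:
    - [[1, 0, 0, 0.002, 0], [1, 0, 0, 0.004, 0], [1, 0, 0, 0.004, 0], [1, 0, 0, 0.004, 0]]

```text
time_s: 4.65
position: [0.485, -0.0585, 0.0712]
eef_rot: [-2.234, 2.189, -0.025]
wrist_force: [-2.0, 1.5, 6.5]
grip_width: 0.0004
```

>>> step_arm:
  motion:
    - [[1, 0, 0, 0.003, 0], [1, 0, 0, 0.006, 0], [1, 0, 0, 0.008, 0], [1, 0, 0, 0.008, 0]]

```text
time_s: 4.98
position: [0.4904, -0.0589, 0.0679]
eef_rot: [-2.228, 2.185, -0.04]
wrist_force: [-5.7, 8.1, 62.7]
grip_width: 0.0007
```

>>> step_arm:
  motion:
    - [[1, 0, 0, -0.002, 0], [1, 0, 0, -0.002, 0]]

```text
time_s: 5.15
position: [0.4928, -0.0591, 0.0719]
eef_rot: [-2.226, 2.182, -0.047]
wrist_force: [1.6, 1.0, 7.2]
grip_width: 0.0005
```

```bash
python3 -c "
from h import *
go(.497,-.055,.065,-88.4)
o=r.get_obs();print(o['moment'],o['joint_pos'])
a=snap('scene','s5.png')
crop('s5.png',230,180,140,105,5,'s5c.png')"
```

```text
t 5.15 p [ 0.4928 -0.0591  0.0719] shift [-0.004  -0.0041  0.0071] dist 0.009 xang -88.85 turn -0.45 F [1.6 1.  7.2] w 0.0005 tz [ 0.038 -0.004 -0.999]
[ 0.21777231 -0.40470057 -0.02982576] [-0.21537789  0.49001971  1.9409293   0.0067924   0.67227321  1.33009491]
```

View pics/s5c.png

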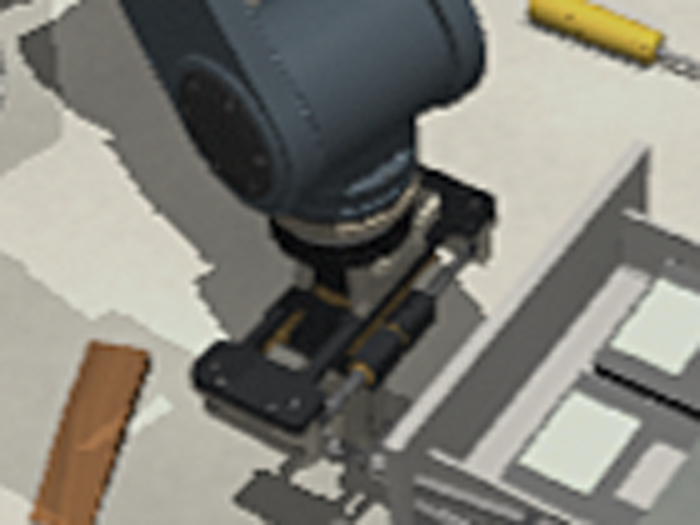

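The spring force of about 7 N shows the lever is near its stop. I'll keep it held and push inward, watching Fx.

>>> step_arm:
  motion:
    - [[1, 0, -0.004, 0.002, 0], [1, 0, -0.008, 0.002, 0], [1, 0, -0.012, 0.002, 0], [1, 0, -0.016, 0.002, 0], [1, 0, -0.02, 0.002, 0]]

```text
time_s: 5.62
position: [0.5139, -0.0586, 0.0714]
eef_rot: [-2.226, 2.181, -0.049]
wrist_force: [-3.7, 3.7, 22.4]
grip_width: 0.0005
```

>>> step_arm:
  motion:
    - [[1, 0, -0.005, 0, 0], [1, 0, -0.01, 0, 0], [1, 0, -0.015, 0, 0], [1, 0, -0.02, 0, 0], [1, 0, -0.025, 0, 0]]

```text
time_s: 6.03
position: [0.5398, -0.0579, 0.0731]
eef_rot: [-2.225, 2.181, -0.05]
wrist_force: [-4.4, 2.4, 14.5]
grip_width: 0.0006
```

```bash
python3 -c "
from h import *
go(.497,-.055,.065,-88.4)
a=snap('scene','s6.png')
crop('s6.png',230,180,200,150,4,'s6c.png')"
```

```text
t 6.0333 p [ 0.5398 -0.0579  0.0731] shift [-0.0038  0.0431  0.0063] dist 0.044 xang -88.85 turn -0.45 F [-4.4  2.4 14.5] w 0.0006 tz [ 0.041 -0.004 -0.999]
```

View pics/s6c.png

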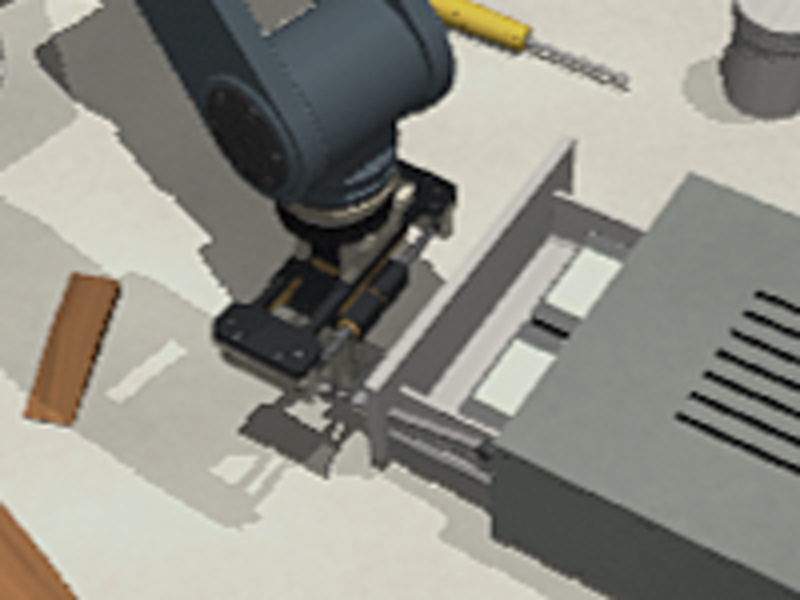

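>>> step_arm:
  motion:
    - [[1, 0, -0.008, 0, 0], [1, 0, -0.016, 0, 0], [1, 0, -0.024, 0, 0], [1, 0, -0.032, 0, 0], [1, 0, -0.04, 0, 0], [1, 0, -0.048, 0, 0], [1, 0, -0.056, 0, 0], [1, 0, -0.064, 0, 0], [1, 0, -0.072, 0, 0]]

```text
time_s: 6.83
position: [0.6134, -0.0559, 0.0767]
eef_rot: [-2.224, 2.18, -0.051]
wrist_force: [-4.4, 4.0, 11.1]
grip_width: 0.0006
```

```bash
python3 -c "
from h import *
go(.497,-.055,.065,-88.4)
a=snap('scene','s7.png')
crop('s7.png',230,180,200,150,4,'s7c.png')"
```

```text
t 6.8333 p [ 0.6134 -0.0559  0.0767] shift [-0.0033  0.1168  0.0068] dist 0.117 xang -88.85 turn -0.45 F [-4.4  4.  11.1] w 0.0006 tz [ 0.042 -0.003 -0.999]
```

View pics/s7c.png

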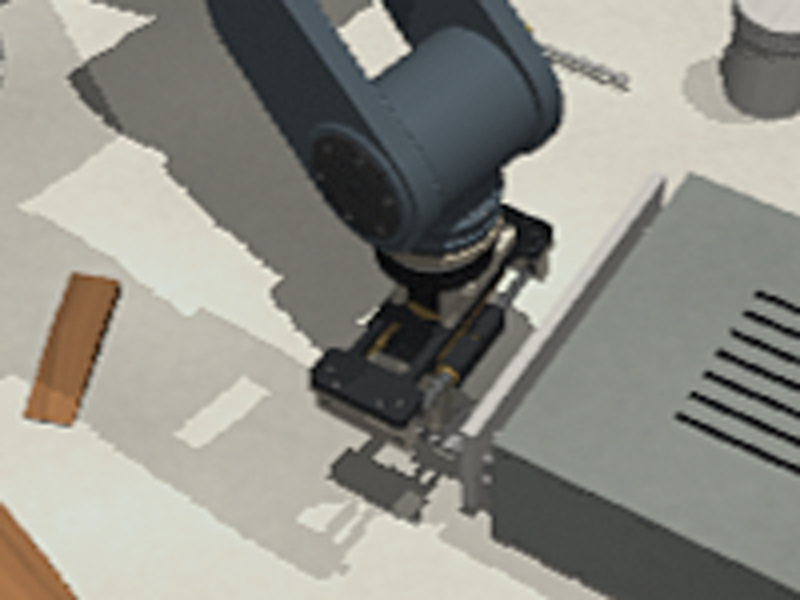

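>>> step_arm:
  motion:
    - [[1, 0, -0.006, 0, 0], [1, 0, -0.012, 0, 0], [1, 0, -0.018, 0, 0], [1, 0, -0.024, 0, 0], [1, 0, -0.028, 0, 0]]

```text
time_s: 7.3
position: [0.6369, -0.0552, 0.0772]
eef_rot: [-2.233, 2.186, -0.032]
wrist_force: [-49.8, -2.4, 36.5]
grip_width: 0.0005
```

>>> step_arm:
  motion:
    - [[1, 0, 0.002, -0.002, 0], [1, 0, 0.004, -0.01, 0], [1, 0, 0.02, -0.03, 0], [1, 0, 0.06, -0.06, 0], [1, 0, 0.1, -0.09, 0], [1, 0, 0.14, -0.1, 0], [1, 0, 0.17, -0.1, 0], [1, 0, 0.2, -0.1, 0]]

```text
time_s: 7.97
position: [0.4324, -0.059, 0.1725]
eef_rot: [-2.233, 2.186, -0.033]
wrist_force: [0.3, 0.0, -1.0]
grip_width: 0.0009
```

```bash
python3 -c "
from h import *
go(.38,-.2,.15,-88.4)
snap('scene','s8.png');snap('top','t8.png')
crop('s8.png',285,200,200,150,4,'s8c.png');crop('t8.png',230,60,200,150,4,'t8c.png')"
```

```text
t 7.9667 p [ 0.4324 -0.059   0.1725] shift [0.1398 0.056  0.0215] dist 0.152 xang -88.79 turn -0.39 F [ 0.3  0.  -1. ] w 0.0009 tz [ 0.027 -0.003 -1.   ]
```

View pics/s8c.png

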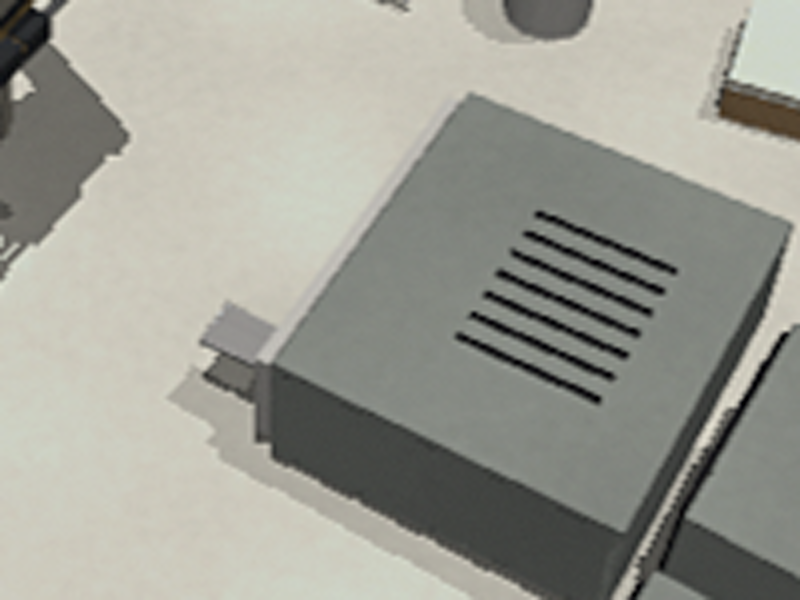

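View pics/t8c.png

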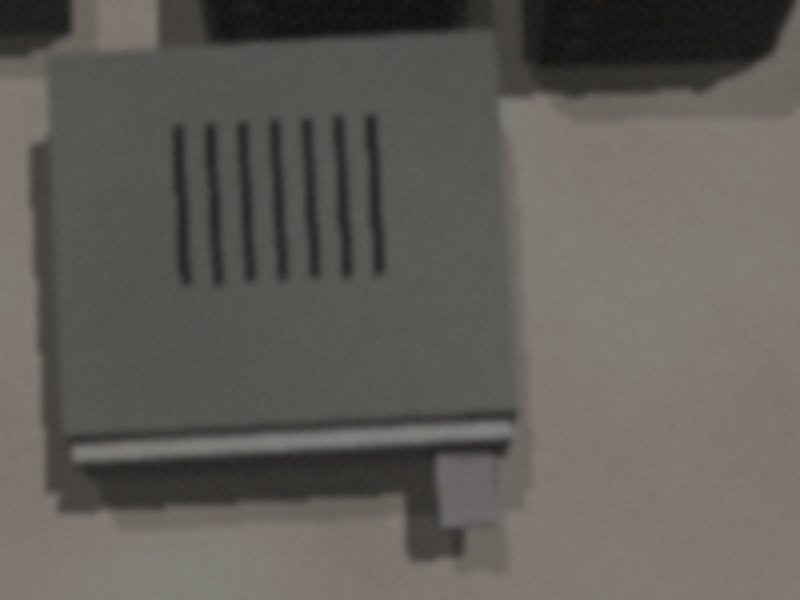

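Run:
```python
from h import *
from scipy.optimize import least_squares
T=L('t8.png');S=L('s8.png')
c=lambda p,o,k:np.array((o[0]+(p[0])/k,o[1]+p[1]/k))
tt=lambda x,y:c((x,y),(230,60),4); ts=lambda x,y:c((x,y),(285,200),4)
pts=[((0,.136,0),tt(75,463),ts(457,97)),((0,-.136,0),tt(512,440),ts(258,362)),
((-.05,-.125,-.027),tt(497,526),ts(200,342)),((-.05,-.089,-.027),tt(440,527),ts(228,302)),
((0,-.136,-.08),None,ts(258,440))]
def f(v):
    R=Ro.from_euler('ZY',[v[3],-0.045]).as_matrix(); e=[]
    for l,a,b in pts:
        X=v[:3]+R@np.array(l)
        e+= list((P(X,T)-a)) if a is not None else [0,0]
        e+= list(P(X,S)-b)
    return np.array(e)
s=least_squares(f,[.66,.053,.09,.03],loss='soft_l1');print(s.x,f(s.x).reshape(-1,4).round(1))
R=Ro.from_euler('ZY',[s.x[3],-0.045]).as_matrix()
fe=s.x[:3]+R@np.array([.01,0,-(s.x[2]-.014)]);print('lip',fe)
print('moved',np.linalg.norm(s.x[:2]-[.5132,.0517]))
```

```text
[0.65679613 0.05444183 0.09982902 0.03034334] [[-0.6 -0.6 -3.1  0.7]
 [-0.6 -1.3 -0.9 -0.2]
 [-0.5 -1.1 -0.5  0.2]
 [-0.5 -0.5 -0.6  1.1]
 [ 0.   0.  -1.1 -2. ]]
lip [0.67064063 0.05486204 0.01453674]
moved 0.14362230376948626
```

The tray is home: flush in both views, moved about 144 mm ± a few, with a hard stop felt. The lever sprang up (tab at crop (240,330)). The wedge is next: open the jaws, turn to its yaw and go above its heel.

```bash
python3 -c "
from h import *
go(.398,-.2835,.11,-106.8)"
```

```text
t 8.0667 p [ 0.4304 -0.0588  0.1716] shift [0.2239 0.0385 0.0612] dist 0.235 xang -88.83 turn 17.97 F [-0.  -0.4  0.9] w 0.0008 tz [ 0.023 -0.002 -1.   ]
```

>>> step_arm:
  motion:
    - [[0, 0.224, 0.0385, 0.03, 18], [0, 0.224, 0.0385, 0.03, 18], [0, 0.224, 0.0385, 0.03, 18], [0, 0.224, 0.0385, 0.04, 18], [0, 0.224, 0.0385, 0.05, 18], [0, 0.224, 0.0385, 0.06, 18], [0, 0.224, 0.0385, 0.061, 18], [0, 0.224, 0.0385, 0.061, 18], [0, 0.224, 0.0385, 0.061, 18], [0, 0.224, 0.0385, 0.061, 18]]
  force: 30

```text
time_s: 8.9
position: [0.3986, -0.283, 0.1106]
eef_rot: [-1.863, 2.507, -0.025]
wrist_force: [0.5, 0.5, -0.3]
grip_width: 0.0625
```

```bash
python3 -c "
from h import *
go(.398,-.2835,.028,-106.8)
snap('scene','s9.png');snap('top','t9.png');crop('s9.png',150,210,200,150,4,'s9c.png');crop('t9.png',340,190,200,150,4,'t9c.png')"
```

```text
t 8.9 p [ 0.3986 -0.283   0.1106] shift [0.0011 0.0023 0.0826] dist 0.083 xang -106.75 turn 0.05 F [ 0.5  0.5 -0.3] w 0.0625 tz [ 0.024 -0.002 -1.   ]
```

View pics/s9c.png

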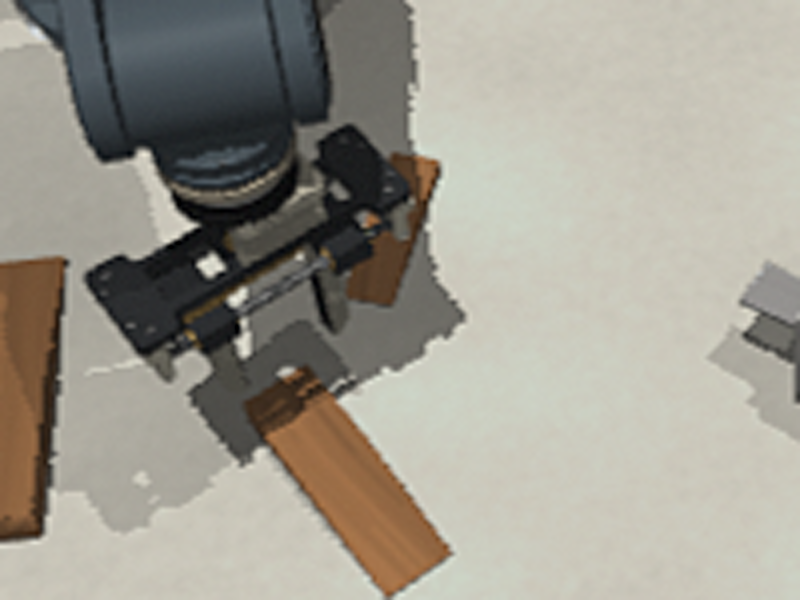

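The fingers straddle the heel line (crop (285,350) above (290,395)) and the jaws are still opening. I'll let them open, descend and grip.

>>> step_arm:
  motion:
    - [[0, 0.001, 0.002, 0, 0], [0, 0.001, 0.002, 0, 0], [0, 0.001, 0.002, 0.01, 0], [0, 0.001, 0.002, 0.03, 0], [0, 0.001, 0.002, 0.05, 0], [0, 0.001, 0.002, 0.07, 0], [0, 0.001, 0.002, 0.083, 0], [0, 0.001, 0.002, 0.083, 0]]

```text
time_s: 9.67
position: [0.3972, -0.2824, 0.0252]
eef_rot: [-1.864, 2.507, -0.019]
wrist_force: [-0.4, 1.3, -0.5]
grip_width: 0.0929
```

>>> step_arm:
  motion:
    - [[1, 0, 0, 0, 0], [1, 0, 0, 0, 0], [1, 0, 0, 0, 0], [1, 0, 0, 0, 0], [1, 0, 0, 0, 0], [1, 0, 0, 0, 0]]
  force: 30

```text
time_s: 10.17
position: [0.3974, -0.2826, 0.0256]
eef_rot: [-1.864, 2.507, -0.021]
wrist_force: [-0.1, -0.1, 1.2]
grip_width: 0.0577
```

```bash
python3 -c "
from h import *
go(.448,-.30,.028,-88.4)
snap('scene','s10.png');snap('top','t10.png');crop('s10.png',150,210,200,150,4,'s10c.png')"
```

```text
t 10.1667 p [ 0.3974 -0.2826  0.0256] shift [ 0.0021 -0.0535 -0.0013] dist 0.054 xang -106.73 turn -18.33 F [-0.1 -0.1  1.2] w 0.0577 tz [ 0.022 -0.    -1.   ]
```

View pics/s10c.png

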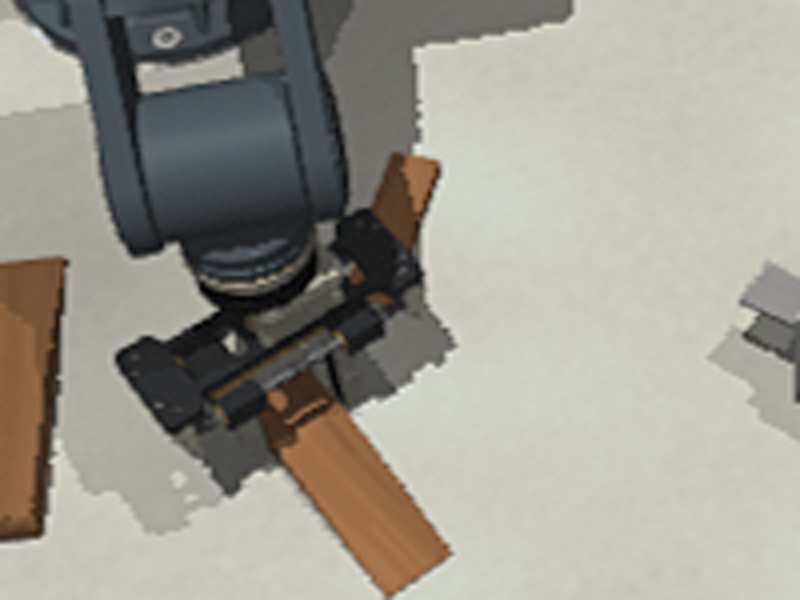

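>>> step_arm:
  motion:
    - [[1, 0, 0, 0, 0], [1, 0, 0, 0, 0], [1, 0, 0, 0, 0]]

```text
time_s: 10.52
position: [0.3974, -0.2826, 0.0255]
eef_rot: [-1.864, 2.507, -0.02]
wrist_force: [0.8, -0.6, 1.0]
grip_width: 0.05
```

Gripped at 50 mm width. Next I'll lift 1 mm, rotate into line with the case and slide across in front of it.

```bash
python3 -c "
from h import *
go(.405,-.25,.0265,-88.25)
go(.48,.05,.0265,-88.25)"
```

```text
t 10.5167 p [ 0.3974 -0.2826  0.0255] shift [-0.0334  0.0021 -0.0008] dist 0.034 xang -106.73 turn -18.48 F [ 0.8 -0.6  1. ] w 0.05 tz [ 0.021 -0.    -1.   ]
t 10.5167 p [ 0.3974 -0.2826  0.0255] shift [-0.3423  0.0166  0.0006] dist 0.343 xang -106.73 turn -18.48 F [ 0.8 -0.6  1. ] w 0.05 tz [ 0.021 -0.    -1.   ]
```

>>> step_arm:
  motion:
    - [[1, 0, 0, -0.001, -6], [1, -0.005, 0, -0.001, -12], [1, -0.02, -0.005, -0.001, -18.5], [1, -0.05, -0.02, -0.001, -18.5], [1, -0.08, -0.04, -0.001, -18.5], [1, -0.11, -0.06, -0.001, -18.5], [1, -0.14, -0.08, -0.001, -18.5], [1, -0.17, -0.1, -0.001, -18.5]]

```text
time_s: 11.18
position: [0.5431, -0.1471, 0.0295]
eef_rot: [-2.245, 2.177, -0.024]
wrist_force: [0.3, -0.8, -1.9]
grip_width: 0.05
```

```bash
python3 -c "
from h import *
go(.5,.05,.0265,-88.25)"
```

```text
t 11.1833 p [ 0.5431 -0.1471  0.0295] shift [-0.1983  0.037   0.002 ] dist 0.202 xang -88.23 turn 0.02 F [ 0.3 -0.8 -1.9] w 0.05 tz [ 0.021 -0.    -1.   ]
```

I wrote too much forward travel there, so the wedge stands to the right of the case, untouched. I'll retreat in x first and then cross.

>>> step_arm:
  motion:
    - [[1, 0, 0.025, 0, 0], [1, 0, 0.05, 0, 0], [1, -0.03, 0.06, 0, 0], [1, -0.065, 0.06, 0, 0], [1, -0.1, 0.055, 0, 0], [1, -0.135, 0.05, 0.001, 0], [1, -0.17, 0.045, 0.001, 0], [1, -0.198, 0.045, 0.002, 0], [1, -0.198, 0.045, 0.002, 0], [1, -0.198, 0.045, 0.002, 0]]

```text
time_s: 12.02
position: [0.4917, 0.0505, 0.0262]
eef_rot: [-2.248, 2.174, -0.023]
wrist_force: [0.7, -0.4, 0.1]
grip_width: 0.0498
```

```bash
python3 -c "
from h import *
go(.5,.05,.0265,-88.25)
snap('scene','s11.png');snap('top','t11.png');crop('s11.png',230,190,200,150,4,'s11c.png')"
```

```text
t 12.0167 p [0.4917 0.0505 0.0262] shift [ 0.0007 -0.0082 -0.0001] dist 0.008 xang -88.08 turn 0.17 F [ 0.7 -0.4  0.1] w 0.0498 tz [ 0.021 -0.    -1.   ]
```

View pics/s11c.png

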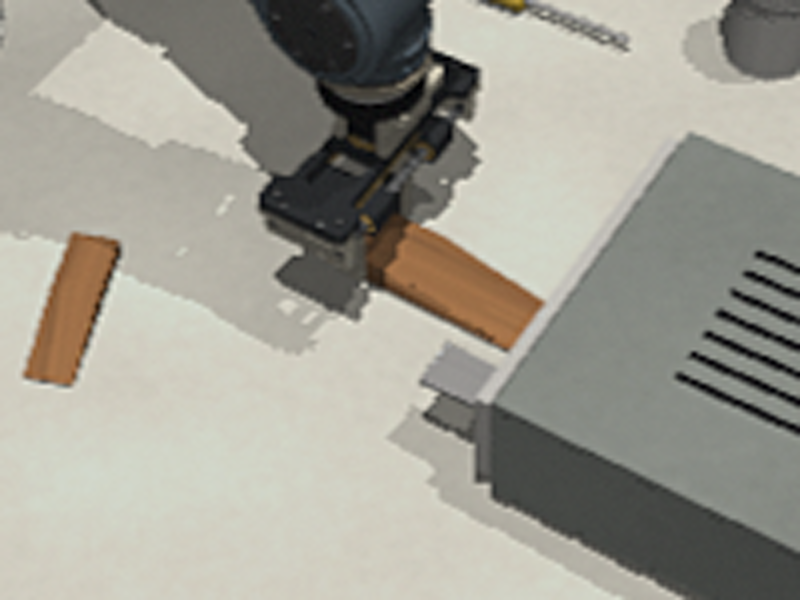

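View pics/t11.png

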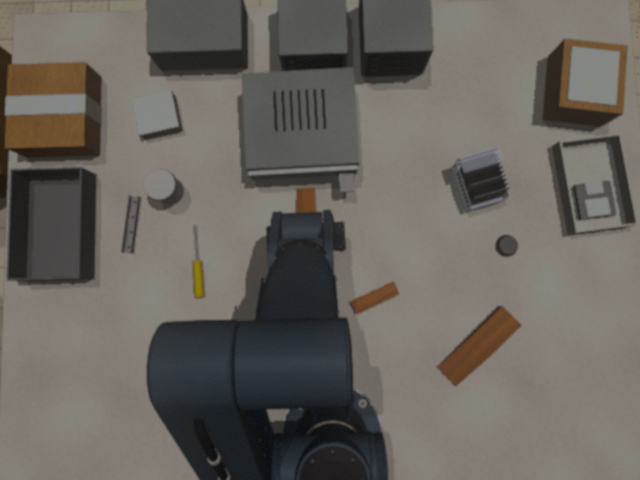

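The wedge points at the middle of the front (top view (306,198)). I'll slide it in until just before contact.

>>> step_arm:
  motion:
    - [[1, 0, -0.012, 0, 0], [1, 0, -0.026, 0.001, 0], [1, 0, -0.04, 0.0015, 0], [1, 0, -0.054, 0.002, 0], [1, 0, -0.066, 0.0022, 0], [1, 0, -0.076, 0.0025, 0], [1, 0, -0.076, 0.0025, 0]]
  force: 50

```text
time_s: 12.7
position: [0.5695, 0.0496, 0.0256]
eef_rot: [-2.242, 2.179, -0.025]
wrist_force: [0.3, -0.7, 1.4]
grip_width: 0.0494
```

```bash
python3 -c "
from h import *
go(.6,.055,.0255,-88.25)"
```

```text
t 12.7 p [0.5695 0.0496 0.0256] shift [-0.0045 -0.0307  0.0008] dist 0.031 xang -88.36 turn -0.11 F [ 0.3 -0.7  1.4] w 0.0494 tz [ 0.022 -0.    -1.   ]
```

Now drive in while gripped, up to TCP x of about 0.60, watching the force.

>>> step_arm:
  motion:
    - [[1, 0, -0.005, 0.0002, 0], [1, 0, -0.01, 0.0004, 0], [1, 0, -0.015, 0.0006, 0], [1, 0, -0.02, 0.0008, 0]]

```text
time_s: 13.03
position: [0.5823, 0.0487, 0.0245]
eef_rot: [-2.25, 2.19, -0.005]
wrist_force: [-40.2, -3.1, 31.2]
grip_width: 0.0496
```

>>> step_arm:
  motion:
    - [[1, 0, -0.005, 0.0002, 0], [1, 0, -0.01, 0.0004, 0], [1, 0, -0.014, 0.0006, 0], [1, 0, -0.017, 0.0006, 0]]

```text
time_s: 13.37
position: [0.5912, 0.0483, 0.0229]
eef_rot: [2.242, -2.184, -0.017]
wrist_force: [-42.5, 0.1, 31.7]
grip_width: 0.0497
```

```bash
python3 -c "
from h import *
go(.6,.055,.0255,-88.25)
snap('scene','s12.png');crop('s12.png',230,190,200,150,4,'s12c.png')"
```

```text
t 13.3667 p [0.5912 0.0483 0.0229] shift [-0.0065 -0.009  -0.0027] dist 0.011 xang -88.5 turn -0.25 F [-42.5   0.1  31.7] w 0.0497 tz [-0.016 -0.001 -1.   ]
```

View pics/s12c.png

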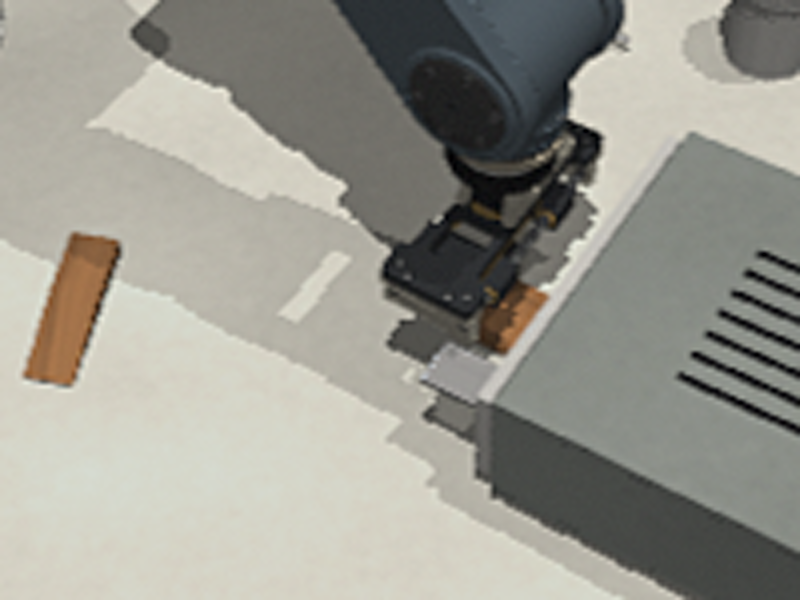

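The wedge is gripped under the edge, but the gripper has begun to pitch and press it down (Fz 31 N). I'll release, go behind the heel and push there with closed fingers.

>>> step_arm:
  motion:
    - [[1, 0, 0.002, -0.001, 0], [0.4, 0, 0.002, -0.001, 0], [0.4, 0, 0.002, -0.001, 0], [0.4, 0, 0.002, -0.001, 0], [0.4, 0, 0.002, -0.02, 0], [0.4, 0, 0.01, -0.05, 0], [0.6, 0, 0.04, -0.06, 0], [1, 0, 0.07, -0.06, 0], [1, 0, 0.075, -0.06, 0], [1, 0, 0.075, -0.06, 0]]
  force: 20

```text
time_s: 14.25
position: [0.517, 0.0463, 0.0844]
eef_rot: [2.242, -2.185, -0.016]
wrist_force: [0.4, -0.2, -0.3]
grip_width: 0.0337
```

```bash
python3 -c "
from h import *
go(.53,.05,.035,-88.25)
snap('scene','s13.png');snap('top','t13.png');crop('s13.png',230,190,200,150,4,'s13c.png');crop('t13.png',230,130,160,120,5,'t13c.png')"
```

```text
t 14.25 p [0.517  0.0463 0.0844] shift [-0.0034 -0.0138  0.0492] dist 0.051 xang -88.51 turn -0.26 F [ 0.4 -0.2 -0.3] w 0.0337 tz [-0.015 -0.001 -1.   ]
```

View pics/s13c.png

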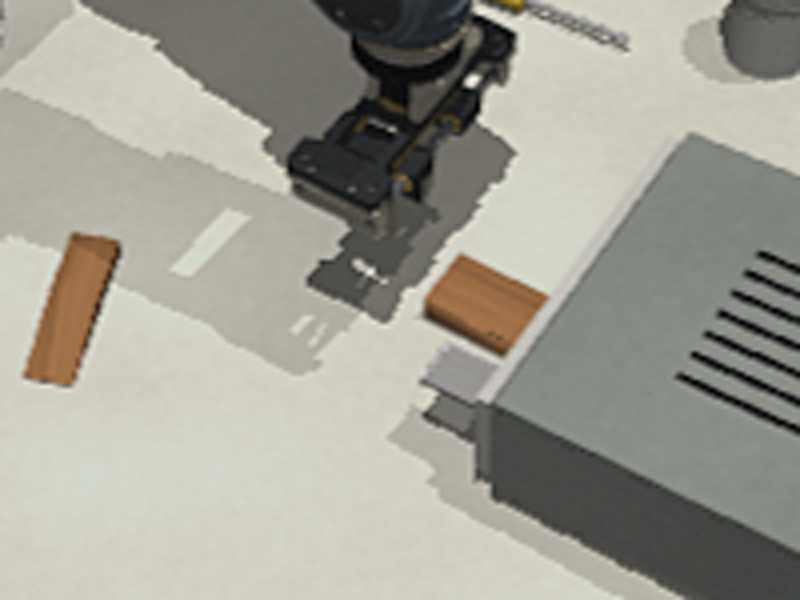

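View pics/t13c.png

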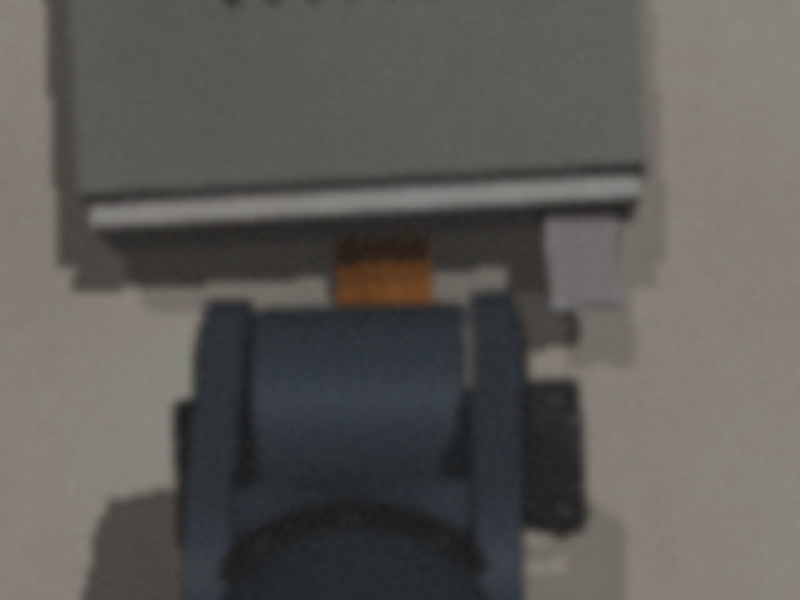

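```bash
python3 -c "
from h import *
S=L('s13.png')
for p in ((460,255),(427,300)): print(onz((230+p[0]/4,190+p[1]/4),S,.024).round(4))
S0=L('s10.png'); print(onz((120+427/4,230+287/4),S0,.024),onz((120+365/4,230+325/4),S0,.024))
a=L('t13.png')
print([onz((230+x/5,130+250/5),a,.02)[1].round(4) for x in (336,432)])
"
```

```text
[0.5572 0.0703 0.024 ]
[0.5599 0.0215 0.024 ]
[ 0.38121444 -0.25364897  0.024     ] [ 0.36701084 -0.30013024  0.024     ]
[np.float64(0.073), np.float64(0.0225)]
```

>>> step_arm:
  motion:
    - [[1, 0, 0, 0, 0], [1, 0, 0, 0.01, 0], [1, 0, -0.002, 0.025, 0], [1, 0, -0.004, 0.04, 0], [1, 0, -0.006, 0.052, 0], [1, 0, -0.008, 0.057, 0], [1, 0, -0.008, 0.057, 0]]

```text
time_s: 14.93
position: [0.5261, 0.0464, 0.0256]
eef_rot: [2.242, -2.184, -0.017]
wrist_force: [-0.1, 0.5, -0.1]
grip_width: 0.0005
```

```bash
python3 -c "
from h import *
go(.58,.0475,.027,-88.25)"
```

```text
t 14.9333 p [0.5261 0.0464 0.0256] shift [ 0.0003 -0.0539 -0.0022] dist 0.054 xang -88.51 turn -0.26 F [-0.1  0.5 -0.1] w 0.0005 tz [-0.016 -0.001 -1.   ]
```

Behind the heel and free of contact. Now I'll push forward gently.

>>> step_arm:
  motion:
    - [[1, 0, -0.006, 0, 0], [1, 0, -0.012, -0.0005, 0], [1, 0, -0.018, -0.0005, 0], [1, 0, -0.024, -0.001, 0], [1, 0, -0.028, -0.001, 0]]

```text
time_s: 15.35
position: [0.5469, 0.047, 0.0263]
eef_rot: [2.232, -2.174, -0.038]
wrist_force: [-59.6, -5.2, 59.0]
grip_width: 0.0007
```

>>> step_arm:
  motion:
    - [[1, 0, -0.004, -0.0002, 0], [1, 0, -0.008, -0.0004, 0], [1, 0, -0.012, -0.0006, 0], [1, 0, -0.016, -0.0008, 0]]

```text
time_s: 15.68
position: [0.5544, 0.0475, 0.0264]
eef_rot: [2.221, -2.162, -0.063]
wrist_force: [-43.2, -0.4, 34.7]
grip_width: 0.0006
```

>>> step_arm:
  motion:
    - [[1, 0, 0, -0.004, 0], [1, 0, 0, -0.004, 0]]

```text
time_s: 15.85
position: [0.5547, 0.0476, 0.0313]
eef_rot: [2.221, -2.161, -0.063]
wrist_force: [0.0, 0.4, -0.2]
grip_width: 0.0005
```

```bash
python3 -c "
from h import *
go(.58,.0475,.027,-88.25)
snap('scene','s14.png');snap('top','t14.png');crop('s14.png',230,190,200,150,4,'s14c.png');crop('t14.png',230,130,160,120,5,'t14c.png')"
```

```text
t 15.85 p [0.5547 0.0476 0.0313] shift [ 0.0008 -0.0255  0.0029] dist 0.026 xang -88.45 turn -0.2 F [ 0.   0.4 -0.2] w 0.0005 tz [-0.058 -0.002 -0.998]
```

View pics/s14c.png

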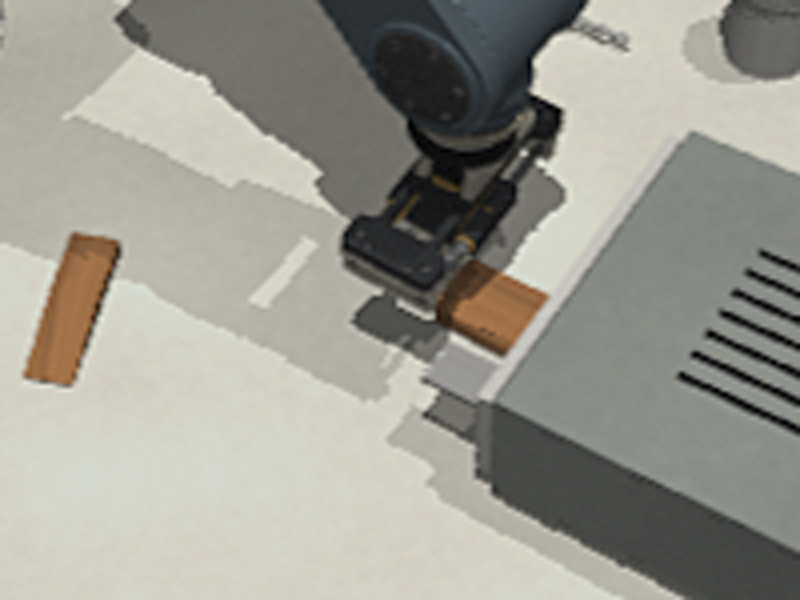

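>>> step_arm:
  motion:
    - [[1, 0, -0.003, -0.0005, 0], [1, 0, -0.006, -0.001, 0], [1, 0, -0.009, -0.002, 0], [1, 0, -0.012, -0.003, 0], [1, 0, -0.015, -0.004, 0], [1, 0, -0.018, -0.005, 0]]

```text
time_s: 16.45
position: [0.5692, 0.0481, 0.0328]
eef_rot: [2.215, -2.156, -0.074]
wrist_force: [-15.6, 0.0, -2.4]
grip_width: 0.0005
```

With the vertical load relieved, the push takes about 16 N, as the task text expects. Continuing.

>>> step_arm:
  motion:
    - [[1, 0, -0.003, -0.0003, 0], [1, 0, -0.006, -0.0006, 0], [1, 0, -0.009, -0.0009, 0], [1, 0, -0.012, -0.0012, 0], [1, 0, -0.014, -0.0015, 0]]

```text
time_s: 16.87
position: [0.5797, 0.0485, 0.0313]
eef_rot: [2.21, -2.151, -0.084]
wrist_force: [-15.1, -0.1, -4.3]
grip_width: 0.0003
```

```bash
python3 -c "
from h import *
go(.58,.0475,.03,-88.25)
snap('scene','s15.png');snap('top','t15.png');crop('s15.png',230,190,200,150,4,'s15c.png')"
```

```text
t 16.8667 p [0.5797 0.0485 0.0313] shift [ 0.001  -0.0004  0.0013] dist 0.002 xang -88.45 turn -0.2 F [-15.1  -0.1  -4.3] w 0.0003 tz [-0.078 -0.002 -0.997]
```

View pics/s15c.png

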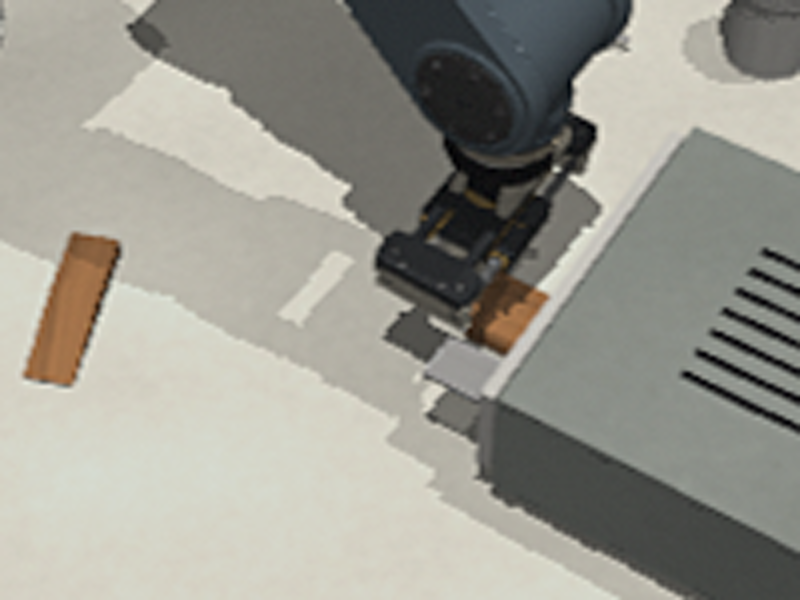

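>>> step_arm:
  motion:
    - [[1, 0, -0.003, -0.0005, 0], [1, 0, -0.006, -0.001, 0], [1, 0, -0.009, -0.0015, 0], [1, 0, -0.012, -0.002, 0], [1, 0, -0.015, -0.0025, 0], [1, 0, -0.018, -0.003, 0]]

```text
time_s: 17.47
position: [0.5952, 0.049, 0.0311]
eef_rot: [2.207, -2.147, -0.092]
wrist_force: [-10.3, -0.6, -4.7]
grip_width: 0.0005
```

```bash
python3 -c "
from h import *
go(.58,.0475,.03,-88.25)
snap('scene','s16.png');snap('top','t16.png');crop('s16.png',230,190,200,150,4,'s16c.png')"
```

```text
t 17.4667 p [0.5952 0.049  0.0311] shift [0.001  0.0151 0.0024] dist 0.015 xang -88.44 turn -0.19 F [-10.3  -0.6  -4.7] w 0.0005 tz [-0.085 -0.002 -0.996]
```

View pics/s16c.png

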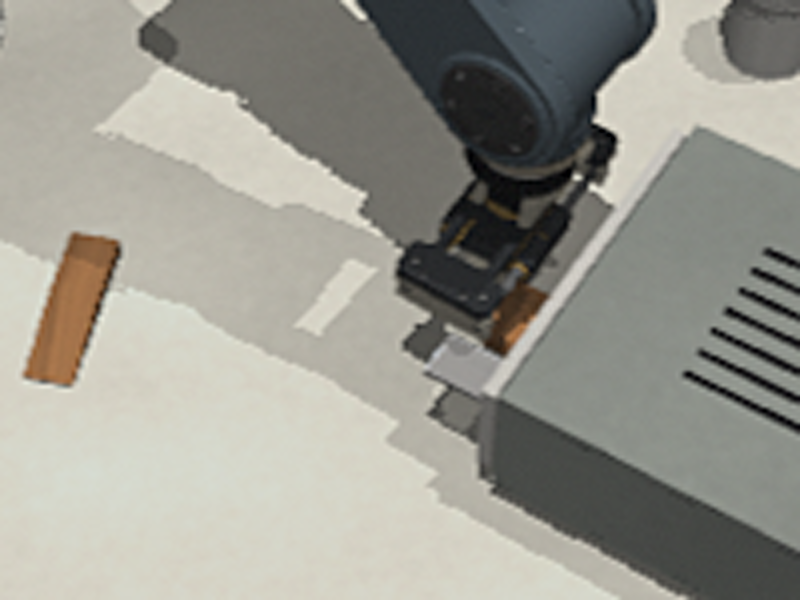

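The push force fell to 10 N, so the flat is likely under the edge. I'll add 5 mm for margin, then back off.

>>> step_arm:
  motion:
    - [[1, 0, -0.003, -0.0005, 0], [1, 0, -0.006, -0.001, 0], [1, 0, -0.007, -0.001, 0]]

```text
time_s: 17.82
position: [0.5996, 0.0491, 0.0307]
eef_rot: [2.202, -2.143, -0.101]
wrist_force: [-23.9, -0.6, 13.9]
grip_width: 0.0003
```

>>> step_arm:
  motion:
    - [[1, 0, 0.005, -0.001, 0], [1, 0, 0.02, -0.002, 0], [1, 0, 0.05, -0.005, 0], [1, 0, 0.08, -0.02, 0], [1, 0, 0.11, -0.05, 0], [1, 0, 0.14, -0.08, 0], [1, 0, 0.17, -0.1, 0], [1, 0, 0.2, -0.11, 0], [1, 0, 0.22, -0.11, 0], [1, 0, 0.22, -0.11, 0]]

```text
time_s: 18.65
position: [0.3891, 0.0434, 0.1618]
eef_rot: [2.203, -2.144, -0.099]
wrist_force: [0.9, -0.3, 0.0]
grip_width: 0.0005
```

```bash
python3 -c "
from h import *
go(.58,.0475,.03,-88.25)
snap('scene','s17.png');snap('top','t17.png');crop('s17.png',285,190,200,150,4,'s17c.png');crop('t17.png',230,60,200,150,4,'t17c.png')"
```

```text
t 18.65 p [0.3891 0.0434 0.1618] shift [ 0.0012 -0.2022  0.1138] dist 0.232 xang -88.43 turn -0.18 F [ 0.9 -0.3  0. ] w 0.0005 tz [-0.092 -0.002 -0.996]
```

View pics/s17c.png

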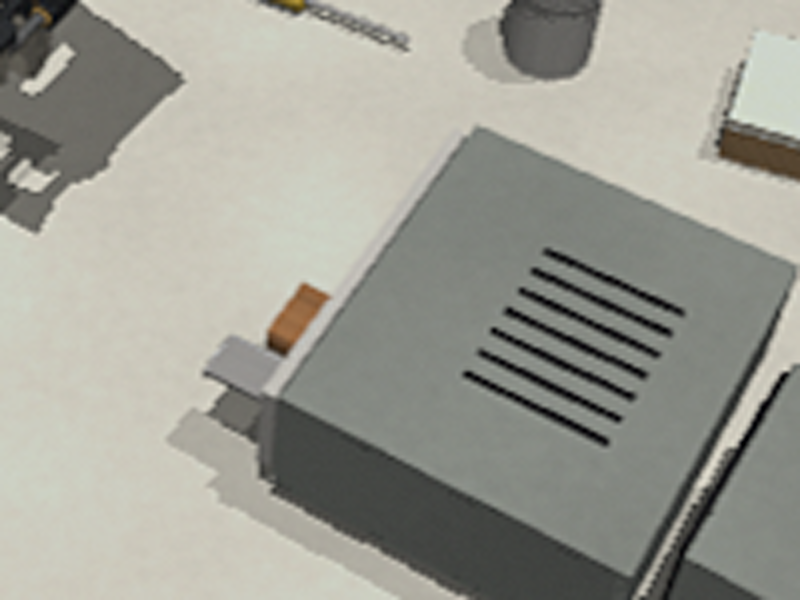

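View pics/t17c.png

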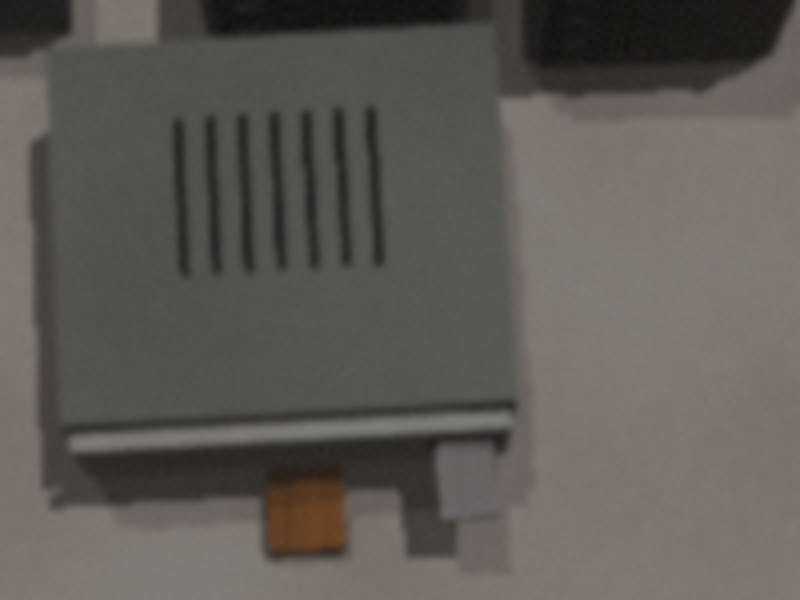

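Run:
```python
from h import *
from scipy.optimize import least_squares
def fit(t,s,tp,sp,so):
    T=L(t);S=L(s)
    loc=[(0,.14,0),(0,-.14,0),(.24,.14,0),(.24,-.14,0)]
    def f(v):
        R=Ro.from_euler('ZY',[v[3],-v[4]]).as_matrix();e=[]
        for l,a,b in zip(loc,tp,sp):
            X=v[:3]+R@np.array(l)
            if a: e+=list(P(X,T)-np.array([230+a[0]/4,60+a[1]/4]))
            if b: e+=list(P(X,S)-np.array([so[0]+b[0]/4,so[1]+b[1]/4]))
        return np.array(e)
    q=least_squares(f,[.67,.055,.13,.03,.02],loss='soft_l1');print(q.x.round(4),np.abs(f(q.x)).mean().round(2))
fit('t8.png','s8.png',[(65,433),(515,412),(50,55),(493,30)],[(472,93),(275,365),(792,226),(622,530)],(285,200))
fit('t17.png','s17.png',[(63,425),(515,402),(50,45),(493,22)],[(478,127),(280,397),(796,267),(632,578)],(285,190))
T=L('t17.png');S=L('s17.png')
for a,b in (((268,553),(302,284)),((345,553),(268,335))): print('heel',tri((230+a[0]/4,60+a[1]/4),T,(285+b[0]/4,190+b[1]/4),S))
for a in((268,553),(345,553)): print(onz((230+a[0]/4,60+a[1]/4),T,.024))
# rim
for a,b in (((70,453),(460,130)),((512,428),(262,392))): print('rim',tri((230+a[0]/4,60+a[1]/4),T,(285+b[0]/4,190+b[1]/4),S))
crop('s17.png',330,240,70,70,10,'z1.png')
```

```text
[0.6709 0.0556 0.1105 0.0233 0.0491] 0.53
[0.6751 0.0552 0.1208 0.0244 0.0086] 0.51
heel (array([0.60597493, 0.07558937, 0.01847453]), np.float64(0.0029585418629226408))
heel (array([0.60659502, 0.02600999, 0.01134655]), np.float64(0.00528146323545589))
[0.60386758 0.07436464 0.024     ]
[0.60238753 0.02412528 0.024     ]
rim (array([0.65832547, 0.19255541, 0.11082373]), np.float64(0.007518320374060254))
rim (array([ 0.66392   , -0.08120876,  0.11192801]), np.float64(0.0035369081275285616))
```

View pics/z1.png

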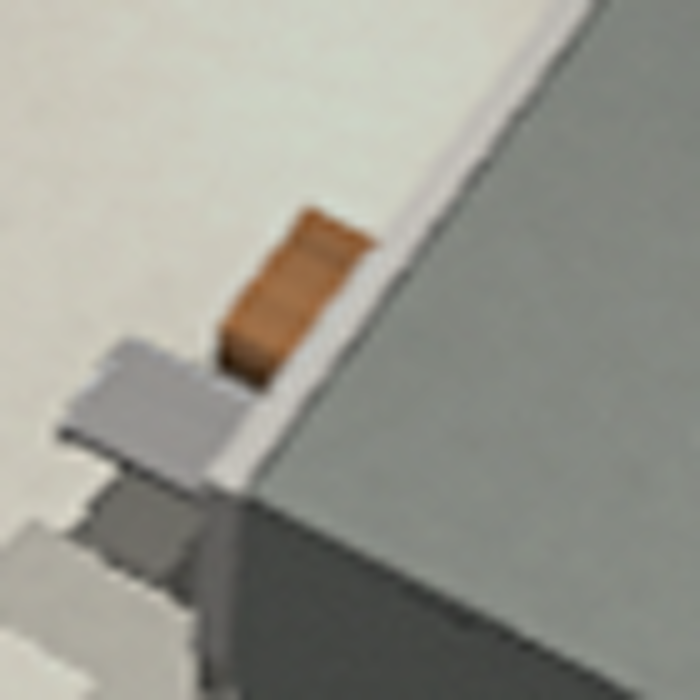

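The case tilt changed by 0.0405 of 0.045 rad and the front rose about 10 mm. The wedge centre is about 12–14 mm past the edge, which is only a small margin over the required 10 mm, so I'll push another ~8 mm.

```bash
python3 -c "
from h import *
go(.565,.053,.08);go(.578,.053,.034)"
```

```text
t 18.75 p [0.3919 0.0434 0.1613] shift [-0.0049 -0.18    0.0652] dist 0.192 xang -88.44 turn None F [ 0.  -0.2 -0.3] w 0.0005 tz [-0.091 -0.002 -0.996]
t 18.75 p [0.3919 0.0434 0.1613] shift [-0.0045 -0.1971  0.1098] dist 0.226 xang -88.44 turn None F [ 0.  -0.2 -0.3] w 0.0005 tz [-0.091 -0.002 -0.996]
```

>>> step_arm:
  motion:
    - [[1, -0.005, -0.04, 0.02, 0], [1, -0.005, -0.08, 0.04, 0], [1, -0.005, -0.12, 0.055, 0], [1, -0.005, -0.15, 0.065, 0], [1, -0.005, -0.175, 0.08, 0], [1, -0.005, -0.185, 0.1, 0], [1, -0.005, -0.19, 0.11, 0], [1, -0.005, -0.192, 0.11, 0], [1, -0.005, -0.192, 0.11, 0]]

```text
time_s: 19.5
position: [0.5729, 0.0533, 0.0339]
eef_rot: [2.203, -2.144, -0.099]
wrist_force: [-0.5, -0.3, 0.8]
grip_width: 0.0006
```

```bash
python3 -c "
from h import *
go(.607,.053,.034)"
```

```text
t 19.5 p [0.5729 0.0533 0.0339] shift [ 0.0013 -0.0339 -0.0032] dist 0.034 xang -88.45 turn None F [-0.5 -0.3  0.8] w 0.0006 tz [-0.092 -0.002 -0.996]
```

>>> step_arm:
  motion:
    - [[1, 0, -0.01, -0.001, 0], [1, 0, -0.018, -0.002, 0], [1, 0, -0.024, -0.003, 0], [1, 0, -0.028, -0.0035, 0], [1, 0, -0.032, -0.004, 0], [1, 0, -0.036, -0.005, 0], [1, 0, -0.038, -0.006, 0]]

```text
time_s: 20.08
position: [0.6073, 0.0545, 0.0362]
eef_rot: [2.198, -2.138, -0.11]
wrist_force: [-13.1, 0.5, -2.3]
grip_width: 0.0004
```

```bash
python3 -c "
from h import *
go(.607,.053,.034)"
```

```text
t 20.0833 p [0.6073 0.0545 0.0362] shift [0.0015 0.0001 0.0022] dist 0.003 xang -88.44 turn None F [-13.1   0.5  -2.3] w 0.0004 tz [-0.102 -0.002 -0.995]
```

Pushed 8 mm further at 13 N. Backing off along the push line, then up, and checking.

>>> step_arm:
  motion:
    - [[1, 0, 0.004, 0, 0], [1, 0, 0.02, 0.002, 0], [1, 0, 0.05, 0, 0], [1, 0, 0.08, -0.02, 0], [1, 0, 0.11, -0.05, 0], [1, 0, 0.14, -0.08, 0], [1, 0, 0.17, -0.1, 0], [1, 0, 0.2, -0.11, 0], [1, 0, 0.22, -0.11, 0], [1, 0, 0.22, -0.11, 0]]

```text
time_s: 20.92
position: [0.3972, 0.0488, 0.1695]
eef_rot: [2.199, -2.139, -0.109]
wrist_force: [0.2, 0.4, -0.0]
grip_width: 0.0008
```

```bash
python3 -c "
from h import *
go(.58,.0475,.03,-88.25)
snap('scene','s18.png');snap('top','t18.png');crop('s18.png',285,190,200,150,4,'s18c.png');crop('t18.png',230,60,200,150,4,'t18c.png')"
```

```text
t 20.9167 p [0.3972 0.0488 0.1695] shift [ 0.0064 -0.1959  0.1203] dist 0.23 xang -88.42 turn -0.17 F [ 0.2  0.4 -0. ] w 0.0008 tz [-0.101 -0.002 -0.995]
```

View pics/s18c.png

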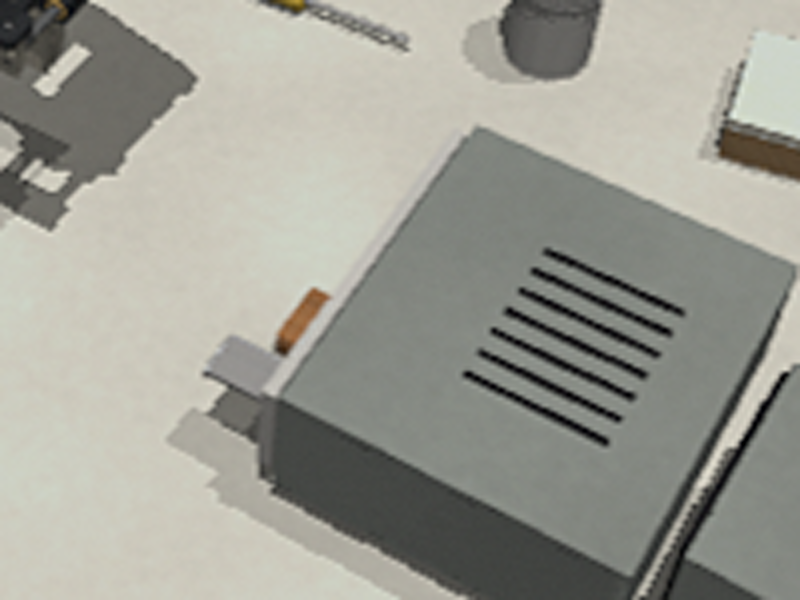

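View pics/t18c.png

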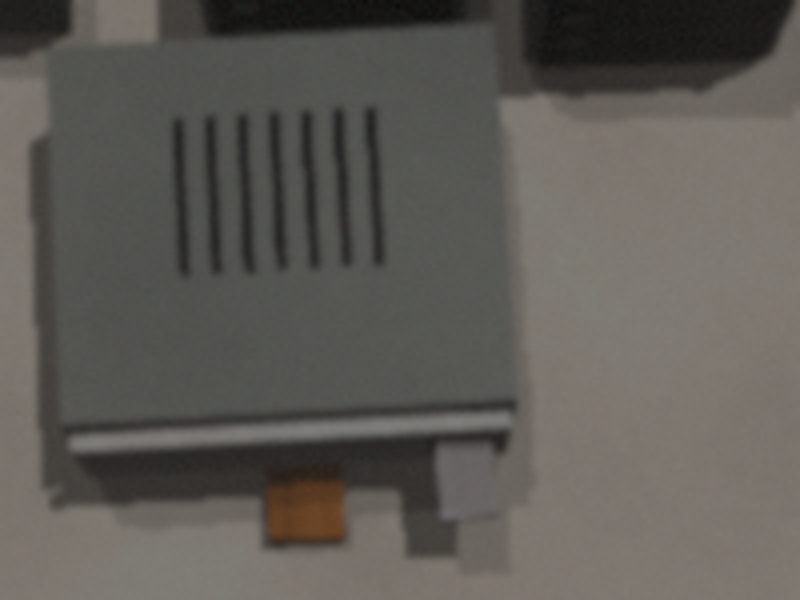

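View pics/t18.png

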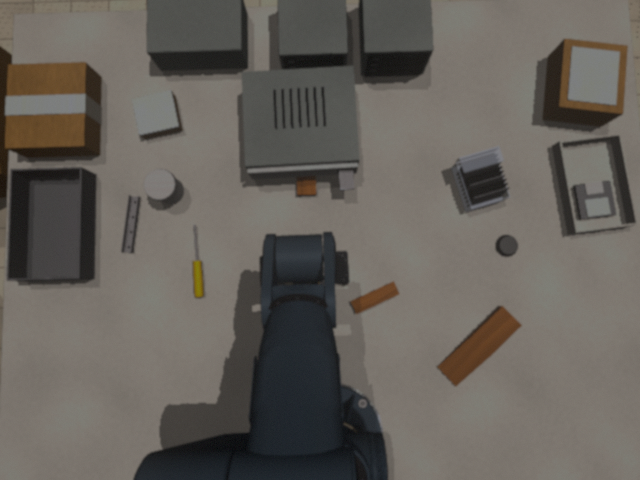

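Pushing the wedge about 7 mm further left the case's image unchanged, so it stands on the wedge's flat. The panel is flush, the tab is up, the bystanders are where they were and the arm is clear. Handing in.

```bash
python3 -c "
from h import *
d=cv2.absdiff(cv2.imread('pics/s17.png'),cv2.imread('pics/s18.png'))[230:330,360:480];print(d.mean(),d.max())
print(job.finish_job())"
```

```text
0.8624722222222222 152
the job is handed in; nothing more can be done
None
```

I pressed the release lever, pushed the tray home, drove the 170 mm wedge under the middle of the case's front edge, and handed the job in at about 21 s. The hand-in gives no verdict. I had no direct reading of the lever, tray or tilt values.

**Last checks**
- **Tray and lever:** the panel is flush with the case in both views and the push ended on a hard stop. I measured 144 mm of travel against 148 mm expected, which is within my measurement error. The lever tab has sprung up.
- **Case level:** its tilt dropped by about 0.04 rad of the 0.045 rad, and its front rose about 10 mm. The fit after that showed 0.0086 rad, or about 0.004 rad once I subtract the offset the same fit showed while the case was leaning.
- **Wedge:** its centre was 12–14 mm past the edge and about 6 mm to the right of the middle. I then pushed it about 7 mm further, which left the case unmoved by eye, so its flat part is under the edge. An automatic comparison of those last two pictures gave a small average difference but some large spots, and I did not follow those up.
- **Bystanders and arm:** the other items look unmoved in the last picture. The arm was clear, with wrist force near zero.

**What did not go smoothly**
- **High forces:** the wrist force reached 63 N pressing the lever, 62 N at the end of the tray push and 84 N at the start of the wedge push. All are below the 120 N limit. I believe the contact was only at the fingertips, but I can't rule out the 40 N limit on the gripper's body.
- **First lever presses:** the first two presses met something stiff. I moved the press point outward, and after that the tray slid in.
- **Wedge detour:** while carrying the wedge I moved it too far forward beside the case. It showed no sign of contact, and I corrected the path.

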